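# Clear the jammed blank feeder beside the drill press

### The job

The brass-coloured blank has jammed across the mouth of the red blank feeder: without lifting it, gently nudge it all the way back up its side bay until it presses the yellow sprung buffer in by about half its travel. Let the steel blank run through to the orange sprung end stop, then push the follower's black post to press that blank home until the stop has gone in a little over half its travel, and let go. Never push a blank harder than about 20 N or bottom out the buffer or the stop, and leave the spare blanks, the tray, the green box and the clamp alone.

Things in the scene. Friction and masses are not known exactly. Their poses are not given: they have to be found in the camera images.
- feeder: Fixed grey plate 345 x 195 mm, 8 mm thick, with red walls 8 mm thick, 24 mm high (tops 32 mm above the table). Origin: table height; x along the straight lane towards the end stop, y towards the side bay. Floor at z = 8 mm. Lane 56 mm wide, inner faces y = -28 and +28, from x = -205 mm. Side bay: see bay_line. The lane between x = -5 and +70 mm is empty at the start.
- bay_line (a point): Point on the side bay's centre line, on the floor, where it leaves the lane; at (-38.8, 27.2, 8) mm in the feeder's frame, same axes. The bay is 56 mm wide, opens into the lane's +y side and runs back and outwards along (-0.707, +0.707, 0). The empty lane is in front of it, so closed fingertips fit there, in front of the brass blank.
- mouth_corner (a point): Top of the corner at (-5, 36, 32) mm of the feeder's frame, where the bay's downstream wall meets the lane's +y wall (which tapers in to y = 28 by x = 45 mm). The brass blank leans on that bay wall and hangs out across the lane, pinched by the steel blank behind it.
- brass_blank: Blocking piece: brass disc, diameter 48, height 28 mm, 0.1 to 0.2 kg, flat on the floor; origin: centre of its underside. Starts near (-41, 35) mm of the feeder. Pushing it up the bay takes 4 to 15 N while pinched, then 1 to 2 N, then the buffer's spring too. It meets the buffer after 51 to 75 mm of travel: the clamping differs each time and is not measured.
- steel_blank: Bright steel-coloured disc, size and mass as the brass one; origin: centre of its underside. In the lane behind the brass one, near (-69, -4) mm of the feeder. The sprung follower presses it forward: it runs to the end stop by itself (about 0.1 m/s) once the brass one is some 25 mm or more up the bay and no finger is in its way (fingertips near the back of the bay are clear of it).
- bay_buffer (a joint): Yellow sprung plate at the back of the bay, facing down it, 36 mm wide, 20 mm high: how far it is pressed in, m. 0 free, 0.012 bottomed, 1 N per mm. Its dark clamp block is set differently each time.
- end_stop (a joint): Orange sprung plate across the end of the lane, 36 mm wide: how far it is pressed in, m. 0 free, 0.012 bottomed, 1.5 N per mm. Its free face is somewhere from x = 72 to 88 mm of the feeder, set differently each time. The follower's spring alone presses it in by only 1 to 2.5 mm.
- post_top (a point): Top centre of the V-nosed follower's upright black post, diameter 14 mm, top 65 mm above the table, free above the walls. It stands in mid lane, 48 mm behind the steel blank's centre (x = -121 mm at the start, 0 to +19 mm once that blank is at the stop), slides along the feeder's x only, and a spring drives it to +x with 4.4 N (3.4 N at the far end). Push it from behind.
- spare_a: Spare steel-coloured blank, diameter 48, height 28 mm, on the feeder's plate outside the walls; bystander. Origin under its centre.
- spare_b: Spare brass-coloured blank, same size, on the feeder's plate outside the walls, near the bay; bystander. Origin under its centre.
- tray: Sheet-metal tray 140 x 240 x 50 mm with a steel stub in it, left of the feeder; bystander. Origin under its centre.
- battery_box: Green box with grey lid, 90 x 130 mm, 98 mm high; bystander. Origin under its centre.
- c_clamp: Dark steel screw clamp lying flat, about 150 x 80 mm, right of the feeder; bystander. Origin by the middle of its back.
Not all that is in view belongs to the job. Leave any purple look-alike of the brass_blank alone.

How it is judged:
On the way, in this order (a step that is already met when the one before it is completed fails the run):
1. the brass blank is nudged back up the side bay until it holds the sprung buffer pressed in by 2.5 mm or more (y of brass_blank in the frame of feeder above 0.052 m and value of joint bay_buffer above 0.0025 m and contact force between brass_blank and feeder above 0.05 N), for 0.2 s.
2. the steel blank has run through and is pressed home by the follower, holding the sprung end stop pressed in by 5.5 mm or more (about half its travel) (y of brass_blank in the frame of feeder above 0.052 m and x of steel_blank in the frame of feeder above 0.044 m and y of steel_blank in the frame of feeder below 0.006 m and value of joint end_stop above 0.0055 m), for 0.2 s.
At the end, for the whole second after the job is handed in: In the feeder's frame: brass blank in the side bay clear of the lane (centre y over 52, x under -45 mm); steel blank in the lane (x over 44, y under 6 mm), the follower still holding the end stop in by 0.8 mm or more; both at rest (under 10 mm/s), upright within 0.1 rad, on the floor (y of brass_blank in the frame of feeder above 0.052 m and x of steel_blank in the frame of feeder above 0.044 m and y of steel_blank in the frame of feeder below 0.006 m and value of joint end_stop above 0.0008 m and linear speed of each of brass_blank, steel_blank below 0.01 m/s and angle between each of brass_blank, steel_blank's own z axis and vertical below 0.1 rad and z of each of brass_blank, steel_blank in the frame of feeder below 0.012 m and x of brass_blank in the frame of feeder below -0.045 m); the robot touches nothing.
It fails at once if a blank is pushed or pinched with more than 22 N (contact force between any of the fingers, steel_blank and brass_blank above 22 N or contact force between the fingers and steel_blank above 22 N).
It fails at once if the bay buffer or the end stop is bottomed (pressed in beyond 10.5 mm of its 12 mm) (value of joint any of bay_buffer, end_stop above 0.0105 m).
It fails at once if one of the two jammed blanks is lifted by more than 12 mm or tipped by more than 0.35 rad (angle between any of brass_blank, steel_blank's own z axis and vertical above 0.35 rad or z of any of brass_blank, steel_blank in the frame of feeder above 0.02 m).
It fails at once if a spare blank is moved by more than 12 mm, or the tray, green box or clamp by more than 30 mm (distance of any of spare_a, spare_b from where it was at the start of the episode above 0.012 m or distance of any of tray, battery_box, c_clamp from where it was at the start of the episode above 0.03 m).
It also fails if it takes over 72 s, if anything falls off the work surface, if the arm or the gripper's body presses on something with over 40 N, if the wrist force passes 120 N, or if a joint passes its speed limit or range.

### The arm

A 6-joint arm with a two-finger parallel gripper is mounted at the origin on the work surface. World frame = base frame: x ahead of the robot, y to its left, z up, the work surface at z = 0. Lengths are in m, angles in rad, forces in N, time in s.
With the tool pointing down it reaches from about 0.35 to 0.85 m from the base axis. Payload 8.1 kg.
Tool frame: the origin (TCP) lies between the finger pads; the fingertips stand 8 mm ahead of it and the grasp point (between the pads) lies 11 mm behind it (robot.tip_reach is the y of the fingertips in the tool frame, in m); y points along the fingers, z is the direction in which the jaws open and shut, and the axes are right-handed (so a half turn about y gives the same grasp; the last joint's range is limited). The gripper opens to 93 mm and grips with 3 to 60 N. Pads are 15 mm wide; open, the fingers measure 128 mm over their backs; the gripper's body (75 mm by 188 mm) begins 65 mm behind the grasp point.
Start: joints at [1.134, 0.13, 1.488, -0, 1.523, -0.085], TCP at [0.207, 0.563, 0.205] pointing down, gripper open.
Joint ranges: [-2.96, 2.96], [-0.89, 2.26], [0.02, 2.5], [-1.34, 4.48], [0, 2.73], [-2.66, 2.66]. Speed limits (rad/s): [2.39, 2.39, 2.79, 3.14, 3.14, 3.14].

### API

Orientations are given as a rotation vector (axis times angle).
In Python, from plant import robot gives the robot as it stands.
- The arm moves only by the tool carry_out, never from a script. Its argument "increments" is a list of rows, each an object with "linear": the shift along the tool's x, y, z in m, a list of three; "yaw": the turn about the tool's y in rad. A call has 1 to 5 rows; each row is the pose to reach, as a shift and turn from the pose measured when the call began, along the tool's axes at that moment; what a row does not reach only later rows make up. A row lasts 1/8 s, in which the tool goes at most 62.5 mm and 10.7 degrees, less where a joint would pass 70% of its speed; a pose out of reach is approached as far as the arm can. A call with a gripper value outside its range is refused whole. "gripper" is the opening, from 0 (shut) to 1 (fully open), set as the call begins (left out, the last holds). The fingers move at their own pace and stop on an object; "newtons" is the grip in N (left out, the last holds). Time passes only in rows, so rows that repeat a pose let the fingers close. It gives the time, the measured TCP pose, the force and the opening at its end, in the units of the state.
- robot.read_state(): the state, without advancing time (a new reading comes with each control period).
- robot.read_camera(name): name is "side" or "top" or "wrist"; returns the picture (400x640x3 uint8, blue, green, red); there is no depth.
- robot.camera_params(name): a dict with "fov_y" (degrees; the focal length in pixels is half the picture's height over the tangent of half this angle, whatever the lens; pixels are square), "cx", "cy" (the principal point, pixels), "R" (3x3) and "t" (3): a world point X has camera coordinates R X + t. Camera axes: x right, y down, z forward; pixel columns grow to the right and rows downward; lengths in m; the calibration is good to about 2 mm. A picture is of the moment at which its call begins: read the wrist's pose just before it. camera_params takes no time and is no camera call; for the wrist camera it gives the pose at the moment of the call.
- robot.close_job(): hands the job in, once; it reports no verdict.
The state is a dict: "t": time; "q": joint angles; "dq": joint speeds; "joint_torque": joint torques, N m; "tool_pos": TCP position; "orientation": TCP orientation; "force": force on the tool from outside, world axes, zero at the start; "wrist_torque": the same for the moment, N m; "opening": finger opening in m.
Only numpy, scipy, OpenCV 4.12 (cv2) and the standard library are available. Lean on these libraries where they do the work, as an engineer would, in place of code of your own. Each camera call takes 0.05 s, during which the arm holds its last target.

## Working session

There is one attempt and no reset: what is moved stays moved. The work goes in short steps, Python scripts to look and compute and a tool call to move; the robot and the scene stay as the last step left them, time stands still between calls to the robot, and variables do not carry over. Pictures are saved under pics/ and viewed, and the job is handed in when it is done.

Besides the shell and the picture viewer there is one more tool, called after "Request:" in YAML: its name, and indented under it one key for each argument. carry_out: Moves the arm, as the interface text tells. Its arguments: {"type":"object","properties":{"increments":{"type":"array","items":{"type":"object","properties":{"linear":{"type":"array","items":{"type":"number"}},"yaw":{"type":"number"}}}},"gripper":{"type":"number"},"newtons":{"type":"number"}},"required":["increments"]}

```bash
ls; mkdir -p pics
python3 - <<'E'
from plant import robot
import cv2,json
s=robot.read_state()
for k in s: print(k,s[k])
for n in ["side","top","wrist"]:
    p=robot.camera_params(n); print(n,p)
    cv2.imwrite(f"pics/{n}0.png",robot.read_camera(n))
E
```

```text
pics
t 0.0
q [ 1.13361595e+00  1.31120076e-01  1.48927771e+00 -8.64798849e-06
  1.52302096e+00 -8.54029252e-02]
dq [-0.00112721  0.00013616  0.0007609   0.0004329   0.00052723 -0.00034527]
joint_torque [-3.40517021e-03 -5.59809387e+01 -4.91775978e+01  7.63591100e-02
  3.47837352e-02 -1.63655895e-04]
tool_pos [0.20646887 0.562717   0.20411289]
orientation [-1.55488459  0.27645986 -0.27572871]
force [ 0.25635815 -0.20588769  0.17482295]
wrist_torque [0.04105325 0.05906854 0.00634362]
opening 0.09287659906680451
side {'fov_y': 52.76301036079977, 'cx': 314.70439476220963, 'cy': 212.19842438378487, 'R': array([[ 8.24842241e-01, -5.65362949e-01, -1.13427724e-04],
       [-4.12059564e-01, -6.01041259e-01, -6.84803855e-01],
       [ 3.87094553e-01,  5.64901886e-01, -7.28727430e-01]]), 't': array([-0.40110148,  0.29323092,  1.2022753 ])}
top {'fov_y': 54.034410428826945, 'cx': 319.2586981935451, 'cy': 197.13674419239055, 'R': array([[ 0.02308002, -0.9991715 ,  0.03352046],
       [-0.98681337, -0.02814205, -0.15939696],
       [ 0.16020823, -0.02939955, -0.98664532]]), 't': array([-0.00893595,  0.50375747,  1.07536818])}
wrist {'fov_y': 58.90511702843148, 'cx': 326.26134372622306, 'cy': 199.84543771805602, 'R': array([[ 0.34411657,  0.93892096, -0.00334968],
       [ 0.91221016, -0.33347776,  0.23804454],
       [ 0.22238797, -0.08497068, -0.97124846]]), 't': array([-0.59892827, -0.02826704,  0.38988522])}
```

View pics/side0.png

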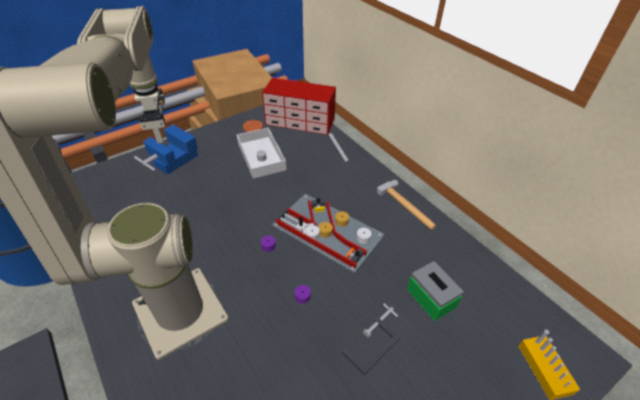

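View pics/top0.png

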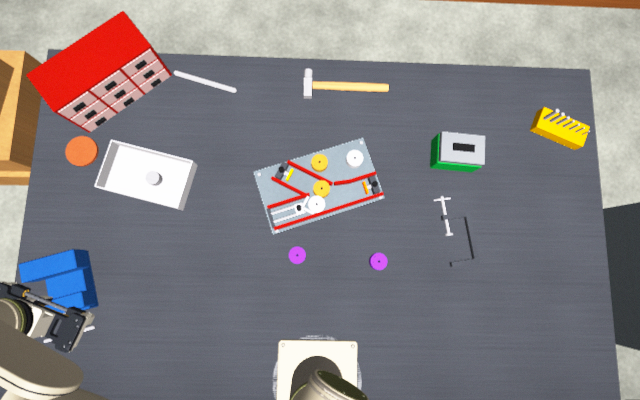

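View pics/wrist0.png

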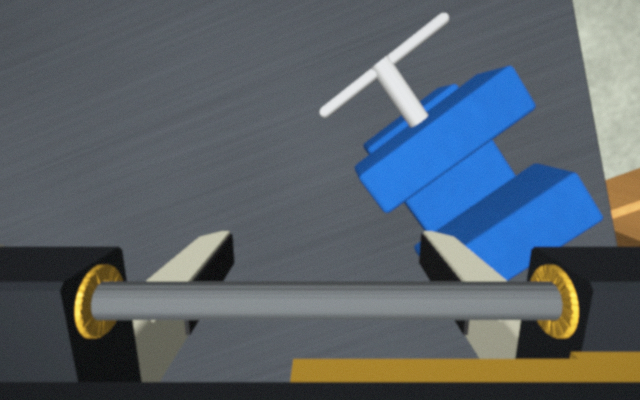

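Run:
```python
import cv2
im=cv2.imread("pics/top0.png")[125:245,240:400]
cv2.imwrite("pics/topz.png",cv2.resize(im,None,fx=5,fy=5,interpolation=cv2.INTER_CUBIC))
im=cv2.imread("pics/side0.png")[180:280,260:400]
cv2.imwrite("pics/sidez.png",cv2.resize(im,None,fx=5,fy=5,interpolation=cv2.INTER_CUBIC))
```

```text
(no output)
```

View pics/topz.png

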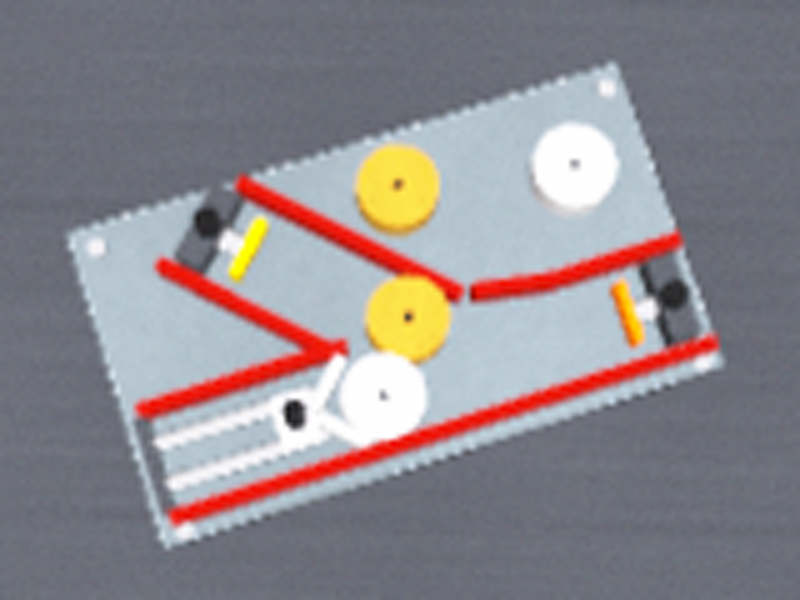

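View pics/sidez.png

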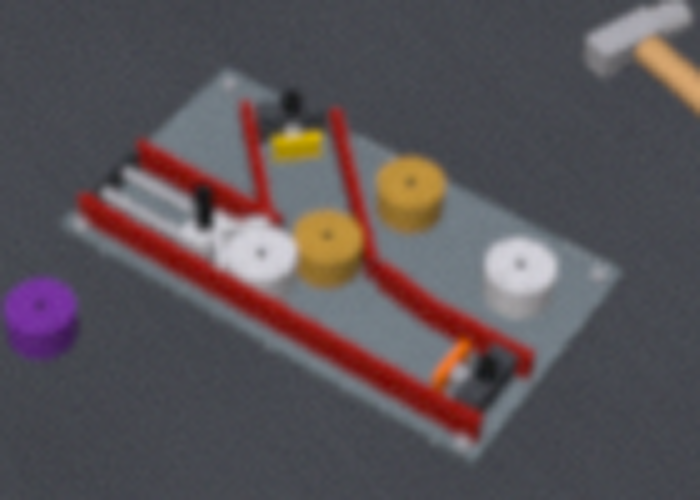

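```bash
cat > h.py <<'E'
import numpy as np, cv2
from scipy.spatial.transform import Rotation as Rn
def K(p): 
    f=200/np.tan(np.radians(p['fov_y'])/2); return f
def back(p,uv,z):
    R=np.array(p['R']);t=np.array(p['t']);f=K(p)
    d=R.T@np.array([(uv[0]-p['cx'])/f,(uv[1]-p['cy'])/f,1.]); c=-R.T@t
    return c+d*(z-c[2])/d[2]
def proj(p,X):
    X=np.atleast_2d(X); c=X@np.array(p['R']).T+np.array(p['t']); f=K(p)
    return np.c_[p['cx']+f*c[:,0]/c[:,2],p['cy']+f*c[:,1]/c[:,2]]
E
python3 - <<'E'
from h import *
from plant import robot
from scipy.optimize import least_squares
pt=robot.camera_params("top");ps=robot.camera_params("side")
tz=lambda a:(240+(a[0]+.5)/5-.5,125+(a[1]+.5)/5-.5)
sz=lambda a:(260+(a[0]+.5)/5-.5,180+(a[1]+.5)/5-.5)
c=[back(pt,tz(a),.008)[:2] for a in [(68,235),(617,63),(722,360),(167,548)]]
c2=[back(ps,sz(a),.008)[:2] for a in [(227,68),(620,270),(473,460),(65,222)]]
print("top",c);print("side",c2)
for cc in(c,c2):print([np.linalg.norm(cc[i]-cc[(i+1)%4]) for i in range(4)])
# triangulate
def tri(a,b):
    f=lambda X:np.r_[(proj(pt,X)-tz(a)).ravel(),(proj(ps,X)-sz(b)).ravel()]
    r=least_squares(f,[.5,0,.03]);return r.x,np.abs(r.fun).max()
for n,a,b in [("brass",(408,316),(327,236)),("steel",(383,395),(262,254)),("post",(295,410),(204,192)),("spareA",(575,163),(520,264)),("spareB",(397,184),(411,182)),
 ("walltopfar",(717,343),(477,425)),("wallnear",(172,517),(83,200)),("bufpost",(207,217),(292,100)),("stoppost",(675,292),(488,362))]:
    print(n,tri(a,b))
E
```

```text
top [array([0.57968166, 0.19931235]), array([ 0.6958816 , -0.12459542]), array([ 0.5161514 , -0.18766673]), array([0.3974495, 0.1335578])]
side [array([0.57970302, 0.20163682]), array([ 0.69341933, -0.12000637]), array([ 0.5108994 , -0.18729548]), array([0.39870643, 0.13589762])]
[np.float64(0.3441201401983481), np.float64(0.19047554797271252), np.float64(0.3424548653585727), np.float64(0.19373234627127095)]
[np.float64(0.34115354662766634), np.float64(0.19452853525861397), np.float64(0.34211262016829347), np.float64(0.19256533803739628)]
brass (array([ 5.30594414e-01, -5.11063054e-04,  3.69683698e-02]), np.float64(0.46530547388886134))
steel (array([0.48503929, 0.01251446, 0.03532232]), np.float64(0.3227926525107705))
post (array([0.47124298, 0.06178551, 0.06196845]), np.float64(0.41645510341021463))
spareA (array([ 0.62337271, -0.09545267,  0.03814651]), np.float64(0.5632871638787833))
spareB (array([0.60840532, 0.0075167 , 0.03660996]), np.float64(0.3917540758041582))
walltopfar (array([ 0.52068125, -0.17959635,  0.0304107 ]), np.float64(0.6223512015348547))
wallnear (array([0.41303702, 0.13008654, 0.02783151]), np.float64(0.3403294758544462))
bufpost (array([0.58341947, 0.11630235, 0.04269412]), np.float64(0.6656943054534281))
stoppost (array([ 0.54774035, -0.15285324,  0.04656826]), np.float64(0.22872403500224436))
```

```bash
cat >> h.py <<'E'
u=np.array([.338,-.941,0]);u/=np.linalg.norm(u);v=np.array([-u[1],u[0],0]);O=np.array([.5121,-.0521,0])
F=lambda x,y,z=0:O+u*x/1e3+v*y/1e3+np.array([0,0,z/1e3])
toF=lambda X:np.array([(X-O)@u,(X-O)@v,X[2]])*1e3
b=(v-u)/np.sqrt(2)
def plan(s,target,zdir=None):
    R=Rn.from_rotvec(s['orientation']).as_matrix()
    lin=R.T@(np.array(target)-s['tool_pos']); yaw=0
    if zdir is not None:
        d=R.T@zdir; yaw=np.arctan2(d[0],d[2])
        if abs(yaw)>np.pi/2: yaw-=np.sign(yaw)*np.pi
    return np.round(lin,4),round(yaw,4)
def st(s):
    R=Rn.from_rotvec(s['orientation']).as_matrix()
    print('t',round(s['t'],2),'tcp',np.round(s['tool_pos'],4),'F',np.round(toF(np.array(s['tool_pos'])),1),'force',np.round(s['force'],2),'op',round(s['opening'],4),'q',np.round(s['q'],2)); print(np.round(R,3))
E
python3 - <<'E'
from h import *
from plant import robot
s=robot.read_state();st(s)
w=np.array([b[1],-b[0],0])
print(plan(s,[.40,.0,.26],w),b)
E
```

```text
t 0.15 tcp [0.2065 0.5629 0.2043] F [-682.   -79.7  204.3] force [-0.21 -0.69 -0.02] op 0.0929 q [ 1.13  0.13  1.49  0.    1.52 -0.09]
[[ 0.939 -0.001  0.345]
 [-0.345 -0.001  0.939]
 [-0.    -1.    -0.001]]
(array([ 0.3756, -0.0551, -0.4618]), np.float64(-1.482)) [0.42644403 0.90451395 0.        ]
```

Run:
```python
from h import *
from plant import robot
s=robot.read_state()
print(plan(s,[.56,.08,.27]))
```

```text
(array([ 0.4982, -0.0653, -0.3316]), 0)
```

Request:
carry_out:
  increments:
    - {"linear":[0.05,-0.02,-0.033],"yaw":0.166}
    - {"linear":[0.1,-0.04,-0.066],"yaw":0.332}
    - {"linear":[0.15,-0.055,-0.1],"yaw":0.498}
    - {"linear":[0.2,-0.065,-0.133],"yaw":0.664}
    - {"linear":[0.25,-0.065,-0.166],"yaw":0.83}
  gripper: 0

```text
t: 0.78
tool_pos: [0.3853, 0.3195, 0.2706]
orientation: [-1.366, 0.921, -0.923]
force: [0.7, 0.9, -0.2]
opening: 0.0478
```

Run:
```python
from h import *
from plant import robot
s=robot.read_state();st(s)
w=np.array([b[1],-b[0],0])
print(plan(s,[.56,.08,.27],-w))
```

```text
t 0.78 tcp [0.3853 0.3195 0.2706] F [-392.6    6.3  270.6] force [ 0.67  0.93 -0.21] op 0.0478 q [ 0.59 -0.16  1.66 -0.    1.64  0.21]
[[ 0.374  0.001  0.927]
 [-0.927 -0.     0.374]
 [ 0.001 -1.     0.001]]
(array([0.2875, 0.0009, 0.0723]), np.float64(0.8243))
```

Run:
```python
from h import *
from plant import robot
s=robot.read_state()
w=np.array([b[1],-b[0],0])
print(plan(s,[.5146,-.034,.2],w))
p=robot.camera_params("wrist");c=-p['R'].T@p['t'];print(c-s['tool_pos'])
```

```text
(array([ 0.3762,  0.0708, -0.0125]), np.float64(0.8243))
[-0.02464208  0.06124946  0.17916113]
```

Request:
carry_out:
  increments:
    - {"linear":[0.055,0.0,0],"yaw":0.165}
    - {"linear":[0.11,0.0,0],"yaw":0.33}
    - {"linear":[0.165,0.0,-0.004],"yaw":0.495}
    - {"linear":[0.22,0.02,-0.006],"yaw":0.66}
    - {"linear":[0.275,0.04,-0.01],"yaw":0.824}

```text
t: 1.4
tool_pos: [0.4794, 0.059, 0.2304]
orientation: [-0.963, 1.528, -1.53]
force: [-0.1, 1.2, 0.9]
opening: 0.0012
```

Run:
```python
from h import *
from plant import robot
s=robot.read_state();st(s)
w=np.array([b[1],-b[0],0])
print(plan(s,[.5146,-.034,.2],w))
```

```text
t 1.4 tcp [0.4794 0.059  0.2304] F [-115.6    6.8  230.4] force [-0.08  1.21  0.88] op 0.0012 q [ 0.02 -0.2   1.77 -0.    1.57  0.46]
[[-0.431  0.002  0.902]
 [-0.902 -0.    -0.431]
 [-0.001 -1.     0.002]]
(array([0.0688, 0.0305, 0.0718]), np.float64(-0.0051))
```

Request:
carry_out:
  increments:
    - {"linear":[0.034,0.015,0.036],"yaw":-0.005}
    - {"linear":[0.069,0.0305,0.072],"yaw":-0.005}
    - {"linear":[0.069,0.0305,0.072],"yaw":-0.005}

```text
t: 1.78
tool_pos: [0.514, -0.0372, 0.1979]
orientation: [-0.966, 1.53, -1.529]
force: [0.4, 1.1, 0.3]
opening: 0.0003
```

Run:
```python
from h import *
from plant import robot
s=robot.read_state();st(s)
p=robot.camera_params("wrist");im=robot.read_camera("wrist")
import pickle;pickle.dump(p,open("w1.pkl","wb"));cv2.imwrite("pics/w1.png",im)
print(proj(p,[F(-41,35,36),F(-69,-4,36),F(-5,36,32)]))
```

```text
t 1.77 tcp [ 0.514  -0.0372  0.1979] F [-13.4   6.8 197.9] force [0.41 1.11 0.34] op 0.0003 q [-0.17 -0.09  1.73 -0.    1.51  0.27]
[[-0.43  -0.001  0.903]
 [-0.903 -0.    -0.43 ]
 [ 0.001 -1.    -0.001]]
[[326.74765734 140.87850387]
 [277.33322651 149.27295612]
 [353.52790812 165.96949114]]
```

View pics/w1.png

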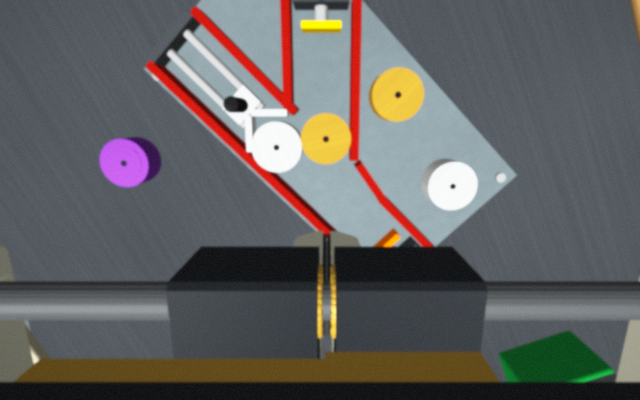

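Run:
```python
from h import *
import pickle
p=pickle.load(open("w1.pkl","rb"))
for n,uv,z in [("brass",(325.5,139),.036),("steel",(276.5,147),.036),("post",(236,103),.065),("buf face top",(321.5,29),.029),("mouth corner",(353,161),.032)]:
    X=back(p,uv,z);f=toF(X);print(n,np.round(X,4),np.round(f,1), 's',round((X-F(-38.8,27.2))@b*1e3,1))
im=cv2.imread("pics/w1.png")[0:250,140:460];cv2.imwrite("pics/w1z.png",cv2.resize(im,None,fx=2.4,fy=2.4,interpolation=cv2.INTER_CUBIC))
```

```text
brass [5.309e-01 4.000e-04 3.600e-02] [-43.1  35.4  36. ] s 8.8
steel [0.4853 0.0138 0.036 ] [-71.  -3.  36.] s 1.5
post [0.4762 0.0623 0.065 ] [-119.8    4.9   65. ] s 41.5
buf face top [0.5697 0.0902 0.029 ] [-114.5  102.3   29. ] s 106.6
mouth corner [ 0.5458 -0.0306  0.032 ] [-8.9 39.  32. ] s -12.8
```

View pics/w1z.png

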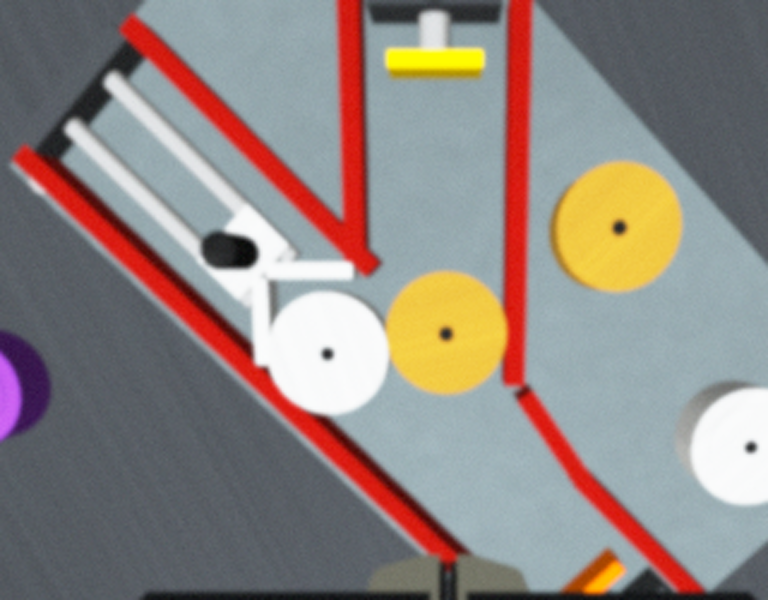

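Request:
carry_out:
  increments:
    - {"linear":[0,0.055,0]}
    - {"linear":[0,0.11,0]}
    - {"linear":[0,0.15,0]}
    - {"linear":[0,0.17,0]}
    - {"linear":[0,0.176,0]}

```text
$.increments[0]: bad value
```

Run:
```python
from h import *
from plant import robot
s=robot.read_state();st(s)
im=robot.read_camera("wrist");cv2.imwrite("pics/w2.png",im)
```

```text
t 1.82 tcp [ 0.5141 -0.0355  0.1988] F [-15.    7.5 198.8] force [-0.44  0.75 -1.34] op 0.0006 q [-0.17 -0.1   1.73  0.    1.51  0.27]
[[-0.429 -0.     0.903]
 [-0.903  0.001 -0.429]
 [-0.    -1.    -0.001]]
```

View pics/w2.png

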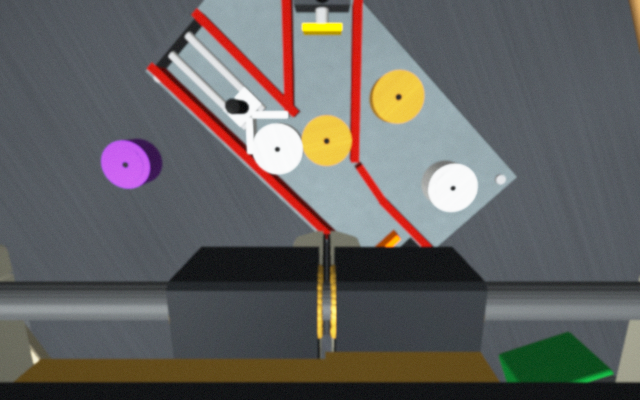

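Request:
carry_out:
  increments:
    - {"linear":[0,0.055,0],"yaw":0}
    - {"linear":[0,0.11,0],"yaw":0}
    - {"linear":[0,0.15,0],"yaw":0}
    - {"linear":[0,0.17,0],"yaw":0}
    - {"linear":[0,0.176,0],"yaw":0}

```text
t: 2.5
tool_pos: [0.5135, -0.0327, 0.0227]
orientation: [-0.968, 1.527, -1.524]
force: [0.8, -0.0, 0.7]
opening: 0.0002
```

Run:
```python
from h import *
from plant import robot
s=robot.read_state();st(s)
im=robot.read_camera("wrist");cv2.imwrite("pics/w3.png",im)
```

```text
t 2.5 tcp [ 0.5135 -0.0327  0.0227] F [-17.8   7.8  22.7] force [ 0.82 -0.01  0.73] op 0.0002 q [-0.16  0.07  1.9   0.    1.17  0.28]
[[-0.426 -0.001  0.905]
 [-0.905  0.001 -0.426]
 [-0.001 -1.    -0.002]]
```

View pics/w3.png

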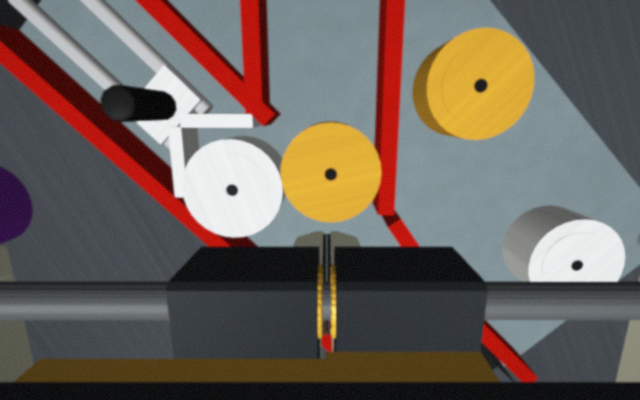

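Request:
carry_out:
  increments:
    - {"linear":[-0.001,0,0],"yaw":0}
    - {"linear":[-0.002,0,0],"yaw":0}
    - {"linear":[-0.003,0,0],"yaw":0}
    - {"linear":[-0.004,0,0],"yaw":0}
    - {"linear":[-0.005,0,0],"yaw":0}

```text
t: 3.18
tool_pos: [0.5161, -0.0285, 0.0231]
orientation: [-0.967, 1.527, -1.525]
force: [0.2, 0.4, 0.4]
opening: 0.0005
```

Request:
carry_out:
  increments:
    - {"linear":[-0.001,0,0],"yaw":0}
    - {"linear":[-0.002,0,0],"yaw":0}
    - {"linear":[-0.003,0,0],"yaw":0}
    - {"linear":[-0.004,0,0],"yaw":0}

```text
t: 3.68
tool_pos: [0.5179, -0.0248, 0.0231]
orientation: [-0.967, 1.527, -1.525]
force: [0.4, -0.7, -0.1]
opening: 0.0004
```

Request:
carry_out:
  increments:
    - {"linear":[-0.001,0,0],"yaw":0}
    - {"linear":[-0.002,0,0],"yaw":0}
    - {"linear":[-0.003,0,0],"yaw":0}

```text
t: 4.05
tool_pos: [0.5192, -0.022, 0.0231]
orientation: [-0.967, 1.527, -1.525]
force: [0.6, 0.3, -0.1]
opening: 0.0004
```

Request:
carry_out:
  increments:
    - {"linear":[-0.001,0,0],"yaw":0}
    - {"linear":[-0.002,0,0],"yaw":0}
    - {"linear":[-0.003,0,0],"yaw":0}

```text
t: 4.42
tool_pos: [0.5205, -0.0193, 0.0231]
orientation: [-0.967, 1.527, -1.525]
force: [0.5, 0.6, 0.4]
opening: 0.0003
```

Run:
```python
from h import *
from plant import robot
s=robot.read_state();st(s)
im=robot.read_camera("wrist");cv2.imwrite("pics/w4.png",im)
cv2.imwrite("pics/s4.png",cv2.resize(robot.read_camera("side")[140:290,220:420],None,fx=4,fy=4,interpolation=cv2.INTER_CUBIC))
```

```text
t 4.42 tcp [ 0.5205 -0.0193  0.0231] F [-28.1  19.   23.1] force [0.52 0.63 0.4 ] op 0.0003 q [-0.14  0.09  1.88  0.    1.17  0.3 ]
[[-0.427 -0.     0.904]
 [-0.904  0.001 -0.427]
 [-0.001 -1.    -0.001]]
```

View pics/w4.png

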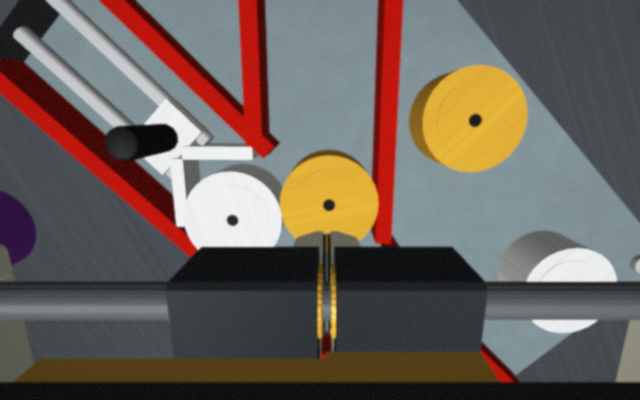

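View pics/s4.png

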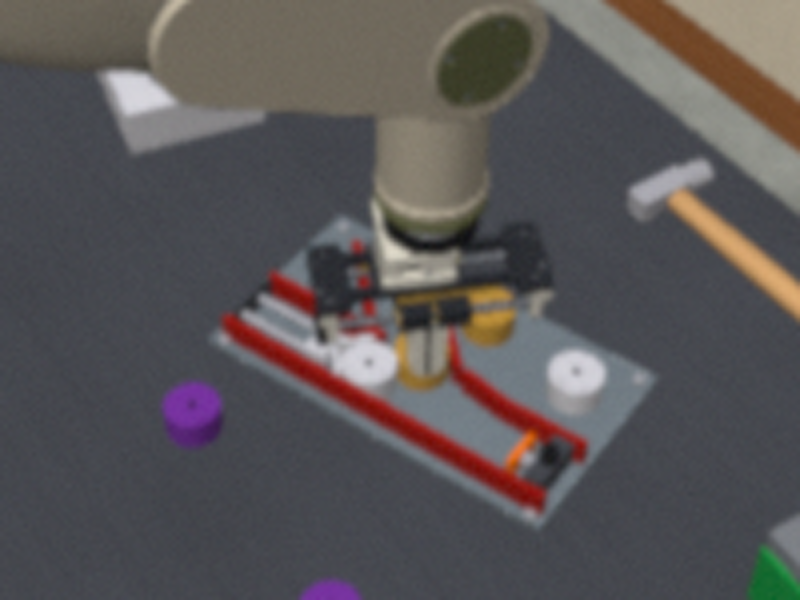

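Run:
```python
from h import *
from plant import robot
s=robot.read_state()
p=robot.camera_params("wrist")
X=back(p,(329,204.5),.036);print(X,toF(X),(X-s['tool_pos'])@b*1e3)
# 2nd: from w3 (s then tcp .5135,-.0327)
R=p['R'];c=-R.T@p['t'];d=np.array([.5135-.5205,-.0327+.0193,.0227-.0231]);q=dict(p);q['t']=-R@(c+d)
X3=back(q,(331,174),.036);print(X3,toF(X3))
print(robot.tip_reach)
```

```text
[0.53128708 0.00061847 0.036     ] [-43.12878332  35.87881716  36.        ] 22.566570314746304
[5.31523867e-01 4.33995870e-04 3.60000000e-02] [-42.87511874  36.03930536  36.        ]
0.008
```

Run:
```python
from h import *
from plant import robot
s=robot.read_state();st(s)
p=robot.camera_params("wrist");T=np.array(s['tool_pos'])
for d in (0,4,7.5,11):
  for z in (-.008,0,.01,.03): print(d,z,proj(p,T+b*d/1e3+[0,0,z]))
im=cv2.imread("pics/w4.png")[140:280,240:420];cv2.imwrite("pics/w4z.png",cv2.resize(im,None,fx=4.4,fy=4.2,interpolation=cv2.INTER_CUBIC))
```

```text
t 4.53 tcp [ 0.5205 -0.0192  0.0231] F [-28.1  19.   23.1] force [-0.47 -0.91 -0.58] op 0.0008 q [-0.14  0.09  1.88  0.    1.17  0.3 ]
[[-0.426 -0.     0.905]
 [-0.905  0.001 -0.426]
 [-0.001 -1.    -0.001]]
0 -0.008 [[326.2852126  234.19891523]]
0 0 [[326.27853066 239.1755451 ]]
0 0.01 [[326.26936762 246.00006582]]
0 0.03 [[326.24771898 262.12370864]]
4 -0.008 [[326.28874548 227.36933569]]
4 0 [[326.28217501 232.0902474 ]]
4 0.01 [[326.27316058 238.56715704]]
4 0.03 [[326.25184346 253.88360083]]
7.5 -0.008 [[326.29186509 221.33869735]]
7.5 0 [[326.28539425 225.83145833]]
7.5 0.01 [[326.27651281 231.99792664]]
7.5 0.03 [[326.25549313 246.5920982 ]]
11 -0.008 [[326.29501148 215.25626343]]
11 0 [[326.28864229 219.5166832 ]]
11 0.01 [[326.27989668 225.36671789]]
11 0.03 [[326.25918146 239.22334958]]
```

View pics/w4z.png

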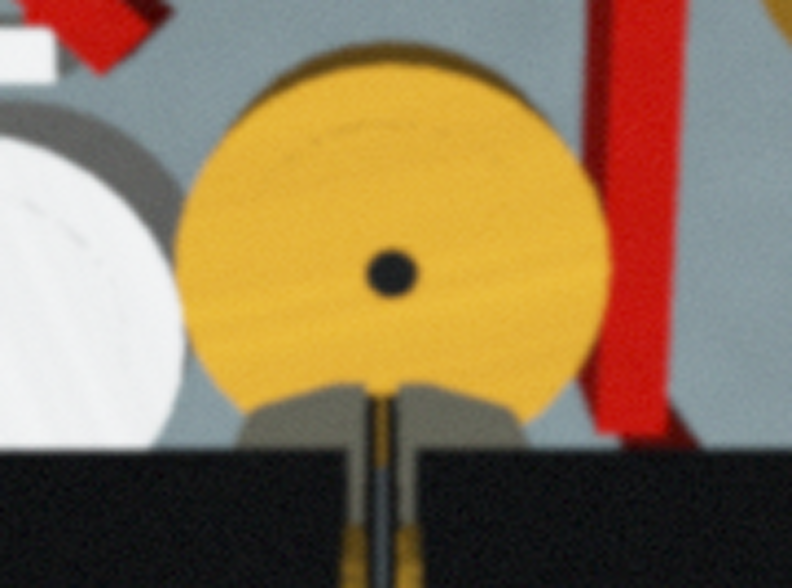

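Request:
carry_out:
  increments:
    - {"linear":[-0.001,0,0],"yaw":0}
    - {"linear":[-0.002,0,0],"yaw":0}

```text
t: 4.78
tool_pos: [0.5214, -0.0174, 0.0231]
orientation: [-0.967, 1.527, -1.525]
force: [1.0, 0.2, 0.2]
opening: 0.0002
```

Request:
carry_out:
  increments:
    - {"linear":[-0.001,0,0],"yaw":0}
    - {"linear":[-0.002,0,0],"yaw":0}

```text
t: 5.03
tool_pos: [0.5223, -0.0155, 0.0231]
orientation: [-0.967, 1.527, -1.525]
force: [1.0, 0.3, -0.0]
opening: 0.0004
```

Run:
```python
from h import *
from plant import robot
s=robot.read_state();st(s)
p=robot.camera_params("wrist")
im=robot.read_camera("wrist");cv2.imwrite("pics/w5.png",im[100:290,160:480])
p0=robot.camera_params("top")
cv2.imwrite("pics/t5.png",cv2.resize(robot.read_camera("top")[125:245,240:400],None,fx=5,fy=5,interpolation=cv2.INTER_CUBIC))
```

```text
t 5.03 tcp [ 0.5223 -0.0155  0.0231] F [-31.   22.   23.1] force [ 0.99  0.33 -0.  ] op 0.0004 q [-0.13  0.09  1.88  0.    1.17  0.31]
[[-0.427 -0.     0.904]
 [-0.904  0.001 -0.427]
 [-0.001 -1.    -0.   ]]
```

View pics/w5.png

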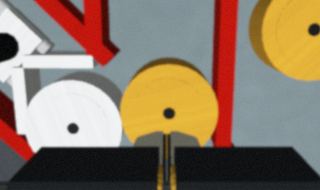

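View pics/t5.png

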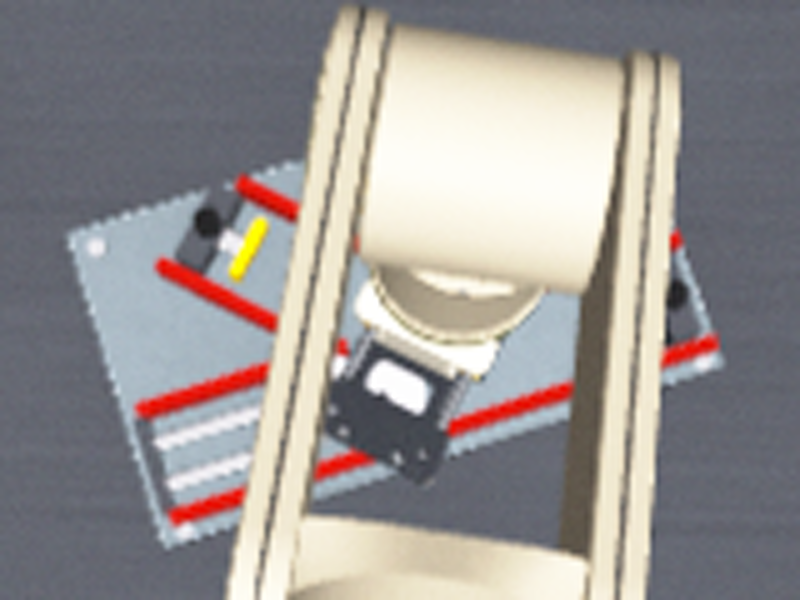

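Run:
```python
from h import *
from plant import robot
p=robot.camera_params("side")
im=robot.read_camera("side");s=robot.read_state();st(s);T=np.array(s['tool_pos'])
x0,y0,k=280,185,7
z=cv2.resize(im[y0:y0+80,x0:x0+110],None,fx=k,fy=k,interpolation=cv2.INTER_CUBIC)
w=np.array([b[1],-b[0],0])
def dot(X,c):
    q=(proj(p,X)[0]-[x0,y0]+.5)*k; cv2.circle(z,tuple(int(round(a)) for a in q),3,c,-1)
for l in(-.0175,.0175):
  dot(T+w*l-b*.0075-[0,0,.008],(255,0,0)); dot(T+w*l+b*.0075-[0,0,.008],(255,0,255))
dot(T-[0,0,.008],(0,255,0)); dot(T,(0,255,0)); dot(T+[0,0,.011],(0,255,0))
dot(np.array([.531,.0005,.036]),(0,0,0))
cv2.imwrite("pics/s5.png",z)
```

```text
t 5.17 tcp [ 0.5223 -0.0155  0.0231] F [-31.   21.9  23.1] force [-0.18  0.12  0.21] op 0.0002 q [-0.13  0.09  1.88  0.    1.17  0.31]
[[-0.426 -0.     0.905]
 [-0.905  0.001 -0.426]
 [-0.001 -1.    -0.001]]
```

View pics/s5.png

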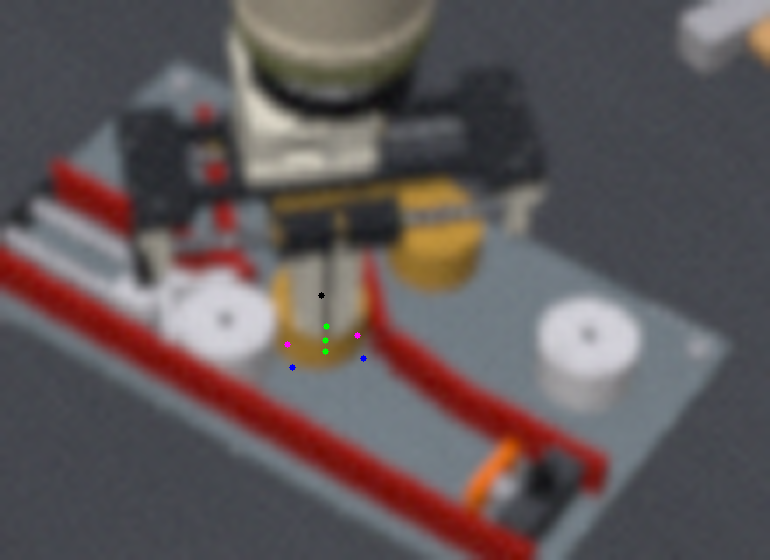

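Run:
```python
from h import *
from plant import robot
from scipy.optimize import least_squares
ps=robot.camera_params("side");pw=robot.camera_params("wrist");T=np.array(robot.read_state()['tool_pos'])
for sv in (333,337):
  for wv in (231,233):
    a=(326,wv);bb=(280+325/7-.5,185+sv/7-.5)
    r=least_squares(lambda X:np.r_[(proj(pw,X)-a).ravel(),(proj(ps,X)-bb).ravel()],T)
    print(sv,wv,np.round(r.x,4),'b-off',(r.x-T)@b*1e3,'z-off',(r.x-T)[2]*1e3,np.abs(r.fun).max())
w3=cv2.imread("pics/w1.png")[200:300,240:420];cv2.imwrite("pics/w1y.png",cv2.resize(w3,None,fx=4.4,fy=4.4,interpolation=cv2.INTER_CUBIC))
```

```text
333 231 [ 0.5241 -0.0113  0.0232] b-off 4.639150618266274 z-off 0.12883054891505222 0.26705660716703505
333 233 [ 0.5238 -0.012   0.0241] b-off 3.8424598696808077 z-off 1.0631980534501588 0.22097510187620628
337 231 [ 0.5238 -0.0119  0.021 ] b-off 3.901844934045332 z-off -2.029748944760497 0.24231417877160766
337 233 [ 0.5234 -0.0126  0.022 ] b-off 3.096263080325532 z-off -1.0821126830890537 0.19573636100574276
```

View pics/w1y.png

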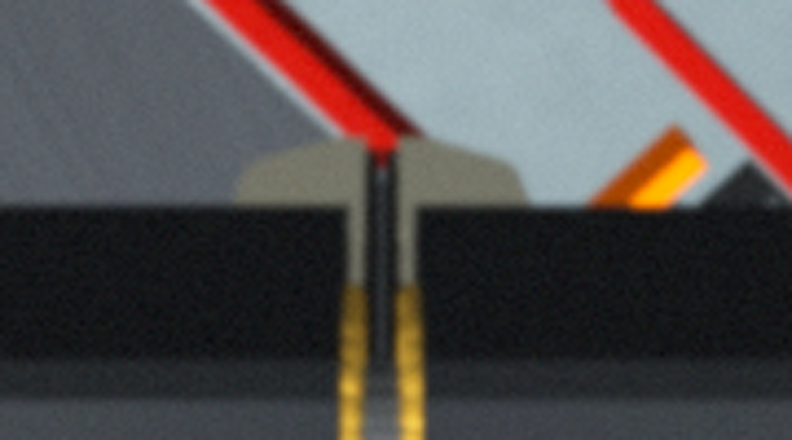

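Run:
```python
from h import *
from plant import robot
pw=robot.camera_params("wrist");s=robot.read_state();T=np.array(s['tool_pos'])
im=robot.read_camera("wrist");cv2.imwrite("pics/w6.png",cv2.resize(im[120:280,200:440],None,fx=3.3,fy=3.3,interpolation=cv2.INTER_CUBIC))
for n,uv,z in(("brass",(328,213),.036),("steel",(232.5,228),.036)):
    X=back(pw,uv,z);print(n,X,toF(X),(X-T)@b*1e3)
```

```text
brass [0.53077627 0.00066125 0.036     ] [-43.34171511  35.41254401  36.        ] 18.264643140849373
steel [0.48487859 0.01376111 0.036     ] [-71.18593527  -3.35475376  36.        ] 10.540860886798333
```

View pics/w6.png

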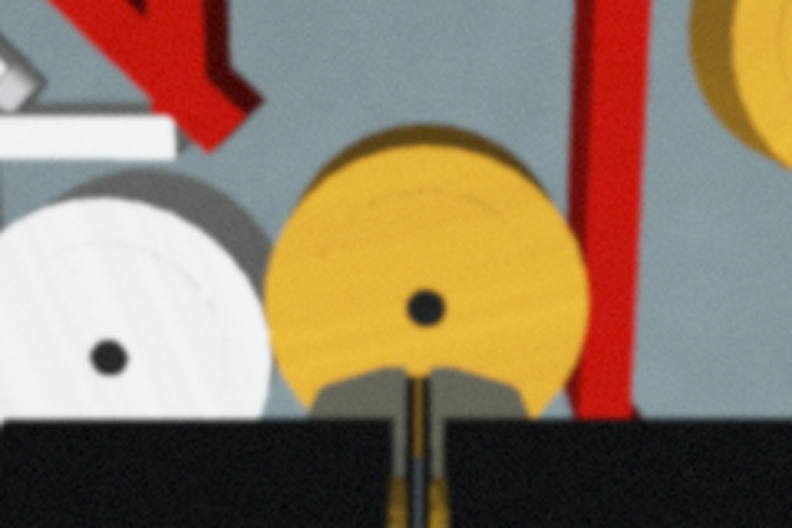

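Request:
carry_out:
  increments:
    - {"linear":[0,-0.01,0],"yaw":0}
    - {"linear":[0.011,-0.01,0],"yaw":0}
    - {"linear":[0.022,-0.01,0],"yaw":0}
    - {"linear":[0.022,0,0],"yaw":0}
    - {"linear":[0.022,0,0],"yaw":0}

```text
t: 5.85
tool_pos: [0.5116, -0.0355, 0.0216]
orientation: [-0.968, 1.529, -1.524]
force: [0.2, 0.4, 0.7]
opening: 0.0005
```

```bash
cat > sv.py <<'E'
from h import *
from plant import robot
import sys
def side(name,x0=280,y0=185,k=7):
    p=robot.camera_params("side")
    im=robot.read_camera("side");s=robot.read_state();st(s);T=np.array(s['tool_pos'])
    z=cv2.resize(im[y0:y0+80,x0:x0+110],None,fx=k,fy=k,interpolation=cv2.INTER_CUBIC)
    R=Rn.from_rotvec(s['orientation']).as_matrix();w=R[:,2];bb=-R[:,0]
    def dot(X,c):
        q=(proj(p,X)[0]-[x0,y0]+.5)*k; cv2.circle(z,tuple(int(round(a)) for a in q),2,c,-1)
    for l in(-.0175,.0175):
      for zz,c in((-.008,(255,0,0)),(.012,(0,255,0))):
        dot(T+w*l-bb*.0075+[0,0,zz],c)
    cv2.imwrite(name,z)
E
python3 - <<'E'
from sv import *
side("pics/s7.png")
E
```

```text
t 5.9 tcp [ 0.512  -0.0353  0.022 ] F [-15.8   5.5  22. ] force [0.66 0.76 0.51] op 0.0007 q [-0.17  0.07  1.9   0.    1.17  0.27]
[[-0.427 -0.002  0.904]
 [-0.904  0.001 -0.427]
 [-0.    -1.    -0.002]]
```

View pics/s7.png

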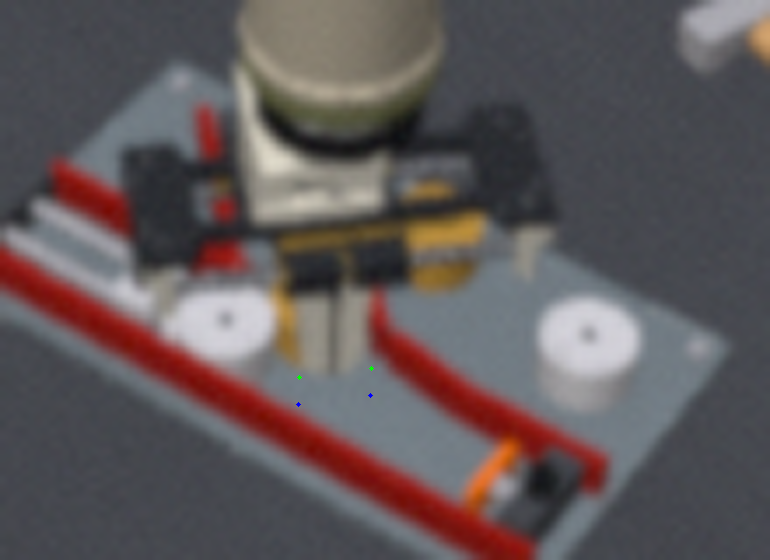

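Run:
```python
from sv import *
p=robot.camera_params("side");s=robot.read_state();T=np.array(s['tool_pos'])
w=np.array([b[1],-b[0],0])
for l in(-.094,-.085,.085,.094):
  for z in(.04,.06,.076,.09): print(l,z,((proj(p,T+w*l-b*.0075+[0,0,z])[0]-[280,185]+.5)*7).round())
```

```text
-0.094 0.04 [139. 359.]
-0.094 0.06 [137. 332.]
-0.094 0.076 [136. 309.]
-0.094 0.09 [135. 289.]
-0.085 0.04 [158. 357.]
-0.085 0.06 [157. 329.]
-0.085 0.076 [156. 307.]
-0.085 0.09 [155. 286.]
0.085 0.04 [512. 313.]
0.085 0.06 [515. 285.]
0.085 0.076 [518. 262.]
0.085 0.09 [520. 242.]
0.094 0.04 [531. 311.]
0.094 0.06 [534. 283.]
0.094 0.076 [537. 260.]
0.094 0.09 [539. 240.]
```

Request:
carry_out:
  increments:
    - {"linear":[0,0.004,0.001],"yaw":0}
    - {"linear":[0,0.008,0.002],"yaw":0}
    - {"linear":[0,0.012,0.002],"yaw":0}

```text
t: 6.28
tool_pos: [0.5139, -0.0361, 0.0097]
orientation: [-0.968, 1.528, -1.524]
force: [-0.3, -1.4, 0.0]
opening: 0.0003
```

Request:
carry_out:
  increments:
    - {"linear":[0,0.002,0],"yaw":0}
    - {"linear":[0,0.004,0],"yaw":0}
    - {"linear":[0,0.004,0],"yaw":0}

```text
t: 6.65
tool_pos: [0.5137, -0.036, 0.0056]
orientation: [-0.969, 1.528, -1.524]
force: [-0.8, -0.2, 0.2]
opening: 0.0004
```

Run:
```python
from sv import *
side("pics/s8.png")
```

```text
t 6.7 tcp [ 0.5138 -0.0361  0.0057] F [-14.5   7.    5.7] force [-0.64 -0.13 -0.46] op 0.0005 q [-0.17  0.1   1.9   0.    1.14  0.27]
[[-0.427 -0.002  0.904]
 [-0.904  0.001 -0.427]
 [-0.    -1.    -0.002]]
```

View pics/s8.png

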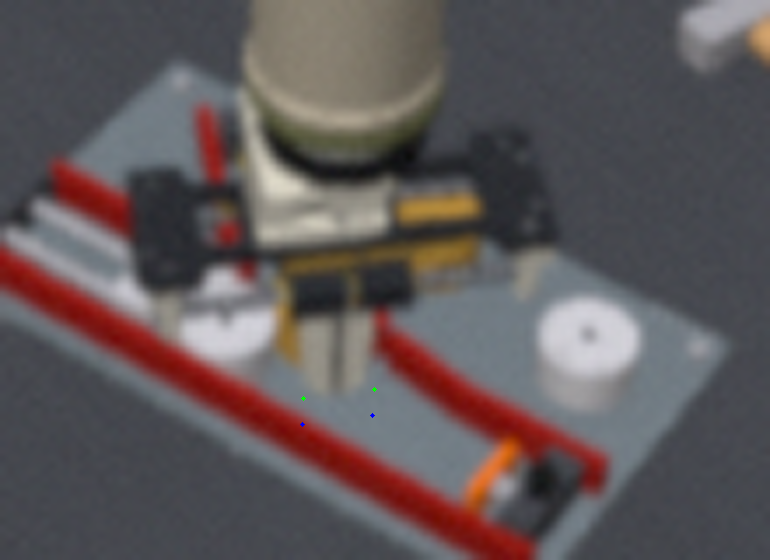

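Request:
carry_out:
  increments:
    - {"linear":[-0.002,0,0],"yaw":0}
    - {"linear":[-0.004,0,0],"yaw":0}
    - {"linear":[-0.005,0,0],"yaw":0}
    - {"linear":[-0.006,0,0],"yaw":0}

```text
t: 7.2
tool_pos: [0.5165, -0.0305, 0.0058]
orientation: [-0.968, 1.528, -1.524]
force: [-0.6, 0.3, -0.7]
opening: 0.0005
```

Request:
carry_out:
  increments:
    - {"linear":[-0.0007,0,0],"yaw":0}
    - {"linear":[-0.0014,0,0],"yaw":0}
    - {"linear":[-0.002,0,0],"yaw":0}

```text
t: 7.58
tool_pos: [0.5169, -0.029, 0.0057]
orientation: [-0.97, 1.528, -1.524]
force: [-2.2, -1.5, 1.3]
opening: 0.0002
```

Request:
carry_out:
  increments:
    - {"linear":[-0.0007,0,0],"yaw":0}
    - {"linear":[-0.0014,0,0],"yaw":0}

```text
t: 7.82
tool_pos: [0.5171, -0.0279, 0.0055]
orientation: [-0.97, 1.529, -1.524]
force: [-2.5, -2.1, 0.5]
opening: 0.0002
```

Request:
carry_out:
  increments:
    - {"linear":[-0.0007,0,0],"yaw":0}
    - {"linear":[-0.0014,0,0],"yaw":0}
    - {"linear":[-0.002,0,0],"yaw":0}

```text
t: 8.2
tool_pos: [0.5177, -0.026, 0.0053]
orientation: [-0.971, 1.529, -1.524]
force: [-2.1, -2.7, -0.7]
opening: 0.0007
```

Request:
carry_out:
  increments:
    - {"linear":[-0.0007,0,0],"yaw":0}
    - {"linear":[-0.0014,0,0],"yaw":0}
    - {"linear":[-0.002,0,0],"yaw":0}

```text
t: 8.57
tool_pos: [0.5185, -0.0241, 0.0052]
orientation: [-0.971, 1.529, -1.524]
force: [-2.7, -3.5, -0.3]
opening: 0.0004
```

Request:
carry_out:
  increments:
    - {"linear":[-0.0012,0,0],"yaw":0}
    - {"linear":[-0.0024,0,0],"yaw":0}
    - {"linear":[-0.0036,-0.0003,0],"yaw":0}
    - {"linear":[-0.0048,-0.0005,0],"yaw":0}

```text
t: 9.07
tool_pos: [0.5209, -0.0197, 0.0058]
orientation: [-0.97, 1.529, -1.524]
force: [-0.4, -2.7, -0.8]
opening: 0.0004
```

Request:
carry_out:
  increments:
    - {"linear":[-0.0015,0,0],"yaw":0}
    - {"linear":[-0.003,0,0],"yaw":0}
    - {"linear":[-0.0045,-0.0003,0],"yaw":0}
    - {"linear":[-0.006,-0.0005,0],"yaw":0}

```text
t: 9.57
tool_pos: [0.5236, -0.014, 0.0064]
orientation: [-0.97, 1.529, -1.524]
force: [0.3, -0.6, 0.8]
opening: 0.0003
```

Run:
```python
from h import *
from plant import robot
s=robot.read_state();st(s)
im=robot.read_camera("wrist");cv2.imwrite("pics/w9.png",im)
```

```text
t 9.57 tcp [ 0.5236 -0.014   0.0064] F [-31.9  23.7   6.4] force [ 0.27 -0.57  0.77] op 0.0003 q [-0.13  0.12  1.88  0.    1.14  0.32]
[[-0.426 -0.004  0.905]
 [-0.905  0.001 -0.426]
 [ 0.001 -1.    -0.004]]
```

View pics/w9.png

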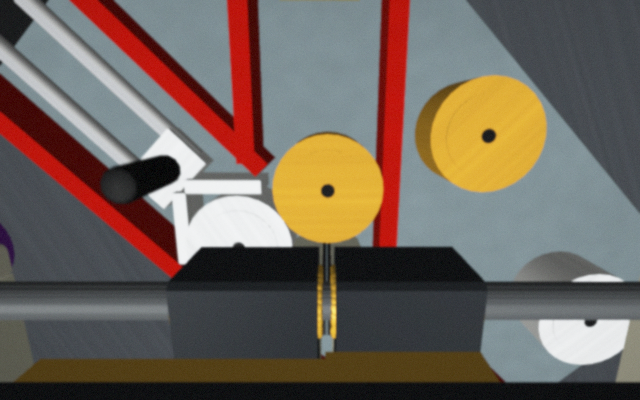

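Request:
carry_out:
  increments:
    - {"linear":[-0.002,0,0],"yaw":0}
    - {"linear":[-0.004,0,0],"yaw":0}
    - {"linear":[-0.006,0,0],"yaw":0}
    - {"linear":[-0.008,0,0],"yaw":0}
    - {"linear":[-0.01,0,0],"yaw":0}

```text
t: 10.25
tool_pos: [0.5288, -0.0052, 0.0069]
orientation: [-0.969, 1.527, -1.525]
force: [3.3, -4.6, 1.4]
opening: 0.0002
```

Request:
carry_out:
  increments:
    - {"linear":[-0.002,0,0],"yaw":0}
    - {"linear":[-0.004,0,0],"yaw":0}
    - {"linear":[-0.006,0,0],"yaw":0}
    - {"linear":[-0.008,0,0],"yaw":0}
    - {"linear":[-0.01,0,0],"yaw":0}

```text
t: 10.88
tool_pos: [0.5333, 0.004, 0.007]
orientation: [-0.969, 1.527, -1.525]
force: [2.9, -2.9, 0.3]
opening: 0.0008
```

Run:
```python
from h import *
from plant import robot
s=robot.read_state();st(s);T=np.array(s['tool_pos']);print("travel",(T-[.5168,-.0292,T[2]])@b*1e3,"lat",(T-[.5168,-.0292,T[2]])@[b[1],-b[0],0]*1e3)
p=robot.camera_params("wrist")
im=robot.read_camera("wrist");cv2.imwrite("pics/w10.png",im)
```

```text
t 10.88 tcp [0.5333 0.004  0.007 ] F [-45.7  38.9   7. ] force [ 2.91 -2.94  0.35] op 0.0008 q [-0.09  0.14  1.85  0.    1.15  0.35]
[[-0.426 -0.001  0.905]
 [-0.905  0.    -0.426]
 [ 0.    -1.    -0.002]]
travel 37.104595959241365 lat 0.7574314262805292
```

View pics/w10.png

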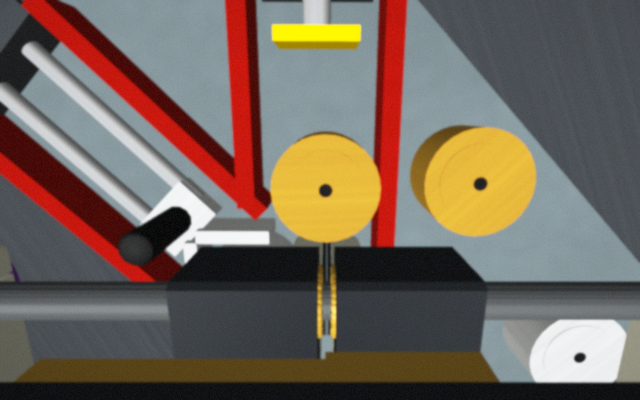

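Run:
```python
from h import *
from plant import robot
p=robot.camera_params("wrist")
for z in(.028,.03):
  X=back(p,(316,40),z);Y=back(p,(326,190),.036);print((X-Y)@b*1e3-24, toF(Y))
```

```text
37.7990225592699 [-69.40292425  62.55537761  36.        ]
37.431858260049 [-69.40292425  62.55537761  36.        ]
```

Request:
carry_out:
  increments:
    - {"linear":[-0.002,-0.0005,0],"yaw":0}
    - {"linear":[-0.004,-0.001,0],"yaw":0}
    - {"linear":[-0.006,-0.0015,0],"yaw":0}
    - {"linear":[-0.008,-0.0015,0],"yaw":0}
    - {"linear":[-0.01,-0.0015,0],"yaw":0}

```text
t: 11.55
tool_pos: [0.5372, 0.0137, 0.0083]
orientation: [-0.969, 1.528, -1.524]
force: [-0.0, -1.1, 1.1]
opening: 0.0007
```

Request:
carry_out:
  increments:
    - {"linear":[-0.002,0,0],"yaw":0}
    - {"linear":[-0.004,0,0],"yaw":0}
    - {"linear":[-0.006,0,0],"yaw":0}
    - {"linear":[-0.008,0,0],"yaw":0}
    - {"linear":[-0.01,0,0],"yaw":0}

```text
t: 12.18
tool_pos: [0.5415, 0.0229, 0.0083]
orientation: [-0.969, 1.528, -1.524]
force: [0.7, 0.4, -0.7]
opening: 0.0007
```

Run:
```python
from h import *
from plant import robot
s=robot.read_state();st(s);T=np.array(s['tool_pos']);print("travel",(T-[.5168,-.0292,T[2]])@b*1e3,"lat",(T-[.5168,-.0292,T[2]])@[b[1],-b[0],0]*1e3)
p=robot.camera_params("wrist")
im=robot.read_camera("wrist");cv2.imwrite("pics/w11.png",im)
```

```text
t 12.18 tcp [0.5415 0.0229 0.0083] F [-60.6  53.    8.3] force [ 0.74  0.35 -0.74] op 0.0007 q [-0.05  0.17  1.83  0.    1.15  0.39]
[[-0.426 -0.002  0.905]
 [-0.905  0.001 -0.426]
 [ 0.    -1.    -0.003]]
travel 57.66231528191444 lat 0.12240562178438136
```

View pics/w11.png

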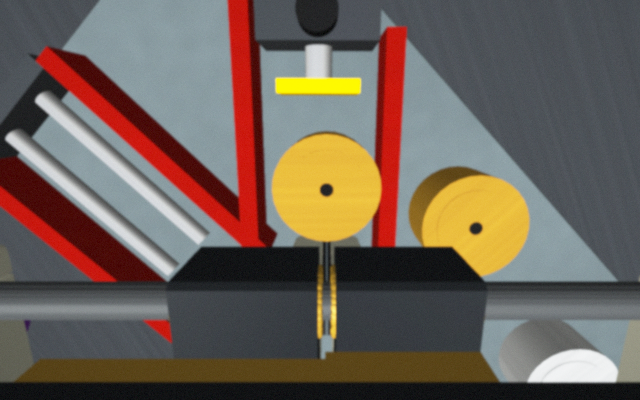

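Request:
carry_out:
  increments:
    - {"linear":[-0.002,0,0],"yaw":0}
    - {"linear":[-0.004,0,0],"yaw":0}
    - {"linear":[-0.006,0,0],"yaw":0}
    - {"linear":[-0.008,0,0],"yaw":0}
    - {"linear":[-0.01,0,0],"yaw":0}

```text
t: 12.85
tool_pos: [0.546, 0.0322, 0.0083]
orientation: [-0.969, 1.528, -1.524]
force: [-1.2, -1.1, -0.7]
opening: 0.0005
```

Run:
```python
from h import *
from plant import robot
s=robot.read_state();st(s);T=np.array(s['tool_pos']);print("travel",(T-[.5168,-.0292,T[2]])@b*1e3,"lat",(T-[.5168,-.0292,T[2]])@[b[1],-b[0],0]*1e3)
p=robot.camera_params("wrist")
im=robot.read_camera("wrist");cv2.imwrite("pics/w12.png",im)
```

```text
t 12.85 tcp [0.546  0.0322 0.0083] F [-67.9  60.4   8.3] force [-1.2  -1.06 -0.71] op 0.0005 q [-0.04  0.18  1.81  0.    1.15  0.4 ]
[[-0.426 -0.002  0.905]
 [-0.905  0.001 -0.426]
 [-0.    -1.    -0.002]]
travel 68.01857793703337 lat 0.18119396497957574
```

View pics/w12.png

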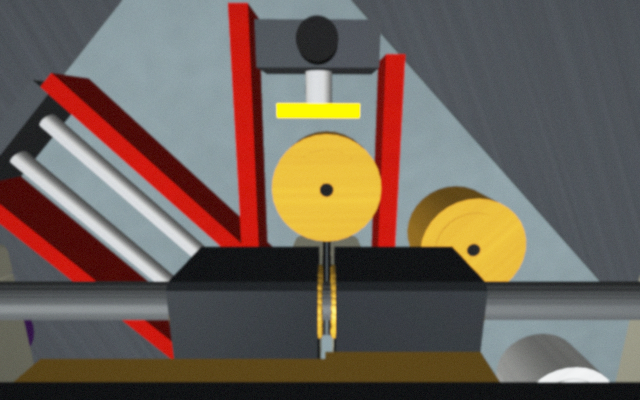

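Request:
carry_out:
  increments:
    - {"linear":[-0.001,0,0],"yaw":0}
    - {"linear":[-0.002,0,0],"yaw":0}
    - {"linear":[-0.003,0,0],"yaw":0}
    - {"linear":[-0.004,0,0],"yaw":0}

```text
t: 13.4
tool_pos: [0.5478, 0.0361, 0.0084]
orientation: [-0.969, 1.528, -1.524]
force: [0.0, -0.5, 0.1]
opening: 0.0004
```

Request:
carry_out:
  increments:
    - {"linear":[-0.001,0,0],"yaw":0}
    - {"linear":[-0.002,0,0],"yaw":0}

```text
t: 13.65
tool_pos: [0.5486, 0.038, 0.0083]
orientation: [-0.969, 1.528, -1.524]
force: [-0.6, -0.7, -0.9]
opening: 0.0003
```

Run:
```python
from h import *
from plant import robot
s=robot.read_state();st(s);T=np.array(s['tool_pos']);print("travel",(T-[.5168,-.0292,T[2]])@b*1e3,"lat",(T-[.5168,-.0292,T[2]])@[b[1],-b[0],0]*1e3,'Fb',s['force']@b)
im=robot.read_camera("wrist");cv2.imwrite("pics/w13.png",im[:260,160:480])
```

```text
t 13.65 tcp [0.5486 0.038  0.0083] F [-72.4  64.8   8.3] force [-0.61 -0.73 -0.86] op 0.0003 q [-0.03  0.19  1.8   0.    1.15  0.41]
[[-0.426 -0.002  0.905]
 [-0.905  0.001 -0.426]
 [-0.    -1.    -0.003]]
travel 74.31125909504141 lat 0.15165743471655188 Fb -0.9154872405678683
```

View pics/w13.png

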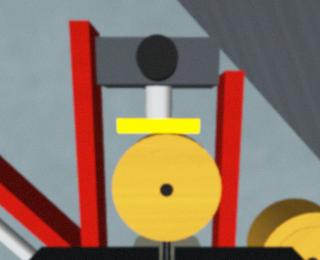

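Request:
carry_out:
  increments:
    - {"linear":[-0.001,0,0],"yaw":0}
    - {"linear":[-0.002,0,0],"yaw":0}

```text
t: 13.95
tool_pos: [0.5495, 0.0397, 0.0084]
orientation: [-0.969, 1.528, -1.524]
force: [-1.5, -1.1, 0.4]
opening: 0.0003
```

Request:
carry_out:
  increments:
    - {"linear":[-0.001,0,0],"yaw":0}
    - {"linear":[-0.002,0,0],"yaw":0}

```text
t: 14.2
tool_pos: [0.5502, 0.0412, 0.0083]
orientation: [-0.97, 1.528, -1.525]
force: [-2.1, -3.7, 1.3]
opening: 0.0005
```

```bash
cat > chk.py <<'E'
from h import *
from plant import robot
import sys
fb=[]
for i in range(4):
    im=robot.read_camera("wrist");s=robot.read_state();fb.append(s['force']@b)
T=np.array(s['tool_pos']);print('t',s['t'],T,"travel",(T-[.5168,-.0292,T[2]])@b*1e3,'Fb',np.round(fb,2),np.mean(fb))
cv2.imwrite(sys.argv[1],cv2.resize(im[:260,200:440],None,fx=2.3,fy=2.3,interpolation=cv2.INTER_CUBIC))
E
python3 chk.py pics/w14.png
```

```text
t 14.4 [0.55027275 0.04132627 0.00833996] travel 78.06625054452822 Fb [-4.2  -4.69 -4.06 -5.21] -4.5395654417779
```

View pics/w14.png

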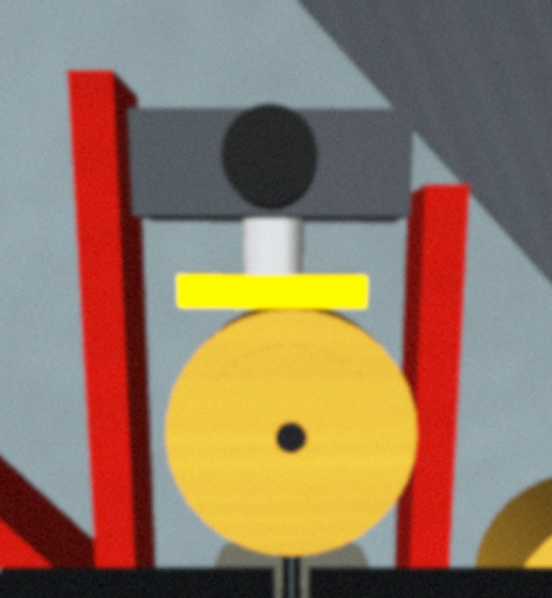

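Request:
carry_out:
  increments:
    - {"linear":[-0.001,0,0],"yaw":0}
    - {"linear":[-0.002,0,0],"yaw":0}
    - {"linear":[-0.0028,0,0],"yaw":0}
    - {"linear":[-0.0028,0,0],"yaw":0}

```text
t: 14.9
tool_pos: [0.5513, 0.0434, 0.0083]
orientation: [-0.97, 1.528, -1.525]
force: [-2.5, -5.2, 2.4]
opening: 0.0004
```

```bash
python3 chk.py pics/w15.png
python3 - <<'E'
from sv import *
side("pics/s15.png")
E
```

```text
t 15.1 [0.55129531 0.04347265 0.00832817] travel 80.44374650262802 Fb [-6.85 -6.2  -5.84 -6.37] -6.313639469325702
t 15.15 tcp [0.5513 0.0435 0.0083] F [-76.7  69.2   8.3] force [-2.25 -5.29  1.86] op 0.0011 q [-0.01  0.19  1.8   0.    1.16  0.43]
[[-0.426 -0.003  0.905]
 [-0.905  0.    -0.426]
 [ 0.001 -1.    -0.003]]
```

View pics/w15.png

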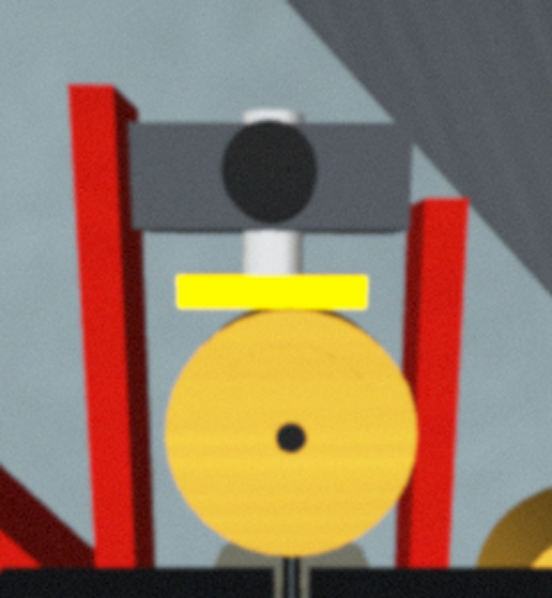

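View pics/s15.png

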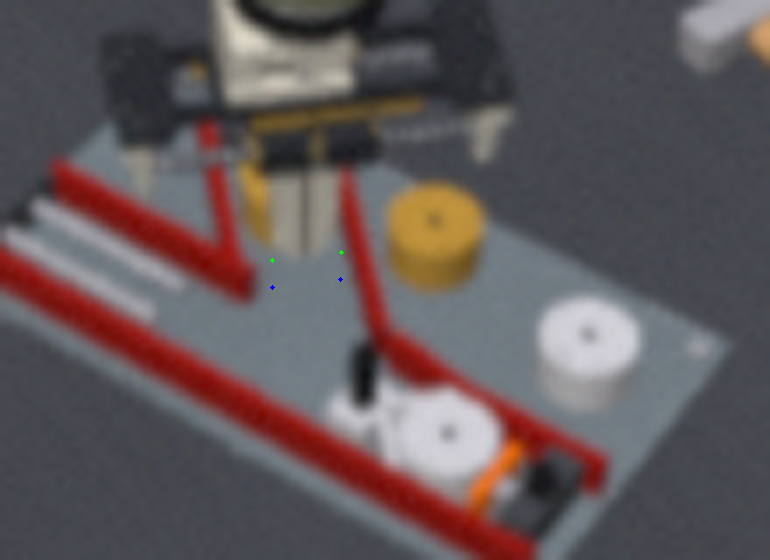

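Request:
carry_out:
  increments:
    - {"linear":[0.002,0,0],"yaw":0}
    - {"linear":[0.004,0,0],"yaw":0}
    - {"linear":[0.006,0,0],"yaw":0}
    - {"linear":[0.008,0,0],"yaw":0}
    - {"linear":[0.011,0,0],"yaw":0}

```text
t: 15.78
tool_pos: [0.5466, 0.0336, 0.0084]
orientation: [-0.97, 1.528, -1.525]
force: [-0.7, -0.3, 1.0]
opening: 0.0003
```

Request:
carry_out:
  increments:
    - {"linear":[0.002,-0.02,0],"yaw":0}
    - {"linear":[0.0,-0.06,0],"yaw":0}
    - {"linear":[0.0,-0.12,0],"yaw":0}
    - {"linear":[0.0,-0.16,0],"yaw":0}
    - {"linear":[0.0,-0.16,0],"yaw":0}

```text
t: 16.4
tool_pos: [0.5503, 0.0334, 0.1749]
orientation: [-0.961, 1.521, -1.527]
force: [0.3, 0.6, -0.5]
opening: 0.0004
```

Run:
```python
from h import *
from plant import robot
s=robot.read_state();st(s)
p=robot.camera_params("wrist")
im=robot.read_camera("wrist");cv2.imwrite("pics/w16.png",im)
import pickle;pickle.dump(p,open("w16.pkl","wb"))
im=robot.read_camera("side");cv2.imwrite("pics/s16.png",cv2.resize(im[180:280,260:400],None,fx=5,fy=5,interpolation=cv2.INTER_CUBIC))
```

```text
t 16.4 tcp [0.5503 0.0334 0.1749] F [-67.6  64.9 174.9] force [ 0.27  0.6  -0.47] op 0.0004 q [-0.03  0.01  1.67  0.    1.45  0.41]
[[-0.426  0.007  0.905]
 [-0.905  0.    -0.426]
 [-0.003 -1.     0.006]]
```

View pics/w16.png

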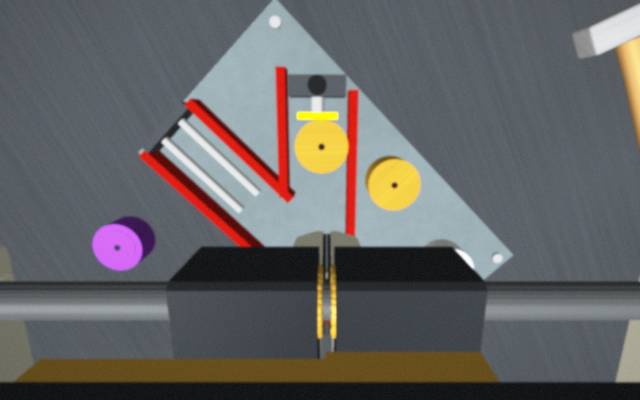

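View pics/s16.png

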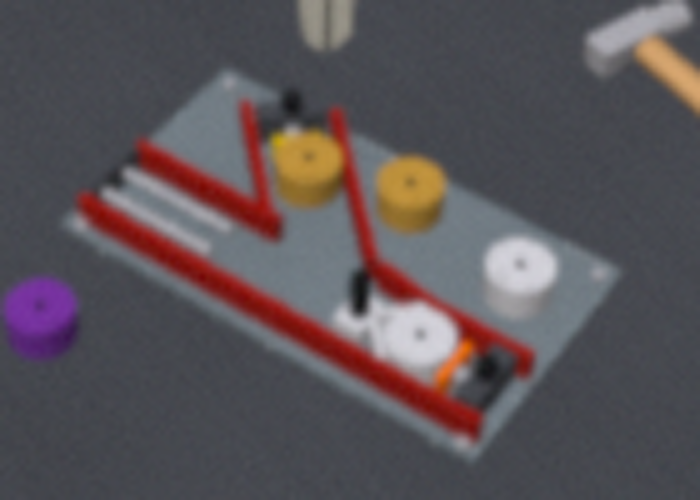

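Run:
```python
from h import *
from plant import robot
import pickle
ps=robot.camera_params("side")
sz=lambda a:(260+(a[0]+.5)/5-.5,180+(a[1]+.5)/5-.5)
for n,a,z in(("post",(361,275),.065),("steel",(420,334),.036),("brass",(308,157),.036)):
    X=back(ps,sz(a),z);print(n,X,toF(X))
print("brass w",toF(back(pickle.load(open("w16.pkl","rb")),(321,147),.036)))
s=robot.read_state()
X=back(ps,sz((361,275)),.065); Tt=X-u*.026; Tt[2]=.10
print(Tt,plan(s,Tt,v))
```

```text
post [ 0.51305574 -0.05990685  0.065     ] [ 7.67034152 -1.73960556 65.        ]
steel [ 0.53032938 -0.10341831  0.036     ] [54.45955067 -0.19176489 36.        ]
brass [0.56152739 0.06896762 0.036     ] [-97.23154708  87.44405367  36.        ]
brass w [-96.03099722  87.88770466  36.        ]
[ 0.50426653 -0.03543749  0.1       ] (array([ 0.0808,  0.0697, -0.0097]), np.float64(-0.7852))
```

Request:
carry_out:
  increments:
    - {"linear":[0.017,0.0,-0.001],"yaw":-0.16}
    - {"linear":[0.034,0.01,-0.003],"yaw":-0.32}
    - {"linear":[0.05,0.02,-0.005],"yaw":-0.48}
    - {"linear":[0.067,0.03,-0.007],"yaw":-0.64}
    - {"linear":[0.08,0.035,-0.008],"yaw":-0.785}

```text
t: 17.12
tool_pos: [0.504, -0.0357, 0.1323]
orientation: [-1.356, 0.952, -0.945]
force: [-0.0, 0.7, 1.0]
opening: 0.0005
```

Request:
carry_out:
  increments:
    - {"linear":[0,0,0],"yaw":0}

```text
t: 17.25
tool_pos: [0.5023, -0.036, 0.1304]
orientation: [-1.357, 0.956, -0.944]
force: [-0.3, 0.3, 0.5]
opening: 0.0003
```

Run:
```python
from h import *
from plant import robot
s=robot.read_state();st(s)
p=robot.camera_params("wrist")
im=robot.read_camera("wrist");cv2.imwrite("pics/w17.png",im)
print(plan(s,F(7.7-26,0,33),v))
print(proj(p,[F(7.7,0,65)]))
```

```text
t 17.25 tcp [ 0.5023 -0.036   0.1304] F [-18.5  -3.7 130.4] force [-0.34  0.28  0.48] op 0.0003 q [-0.17 -0.07  1.84  0.    1.39 -0.52]
[[ 0.341 -0.008  0.94 ]
 [-0.94   0.002  0.341]
 [-0.004 -1.    -0.007]]
(array([0.0006, 0.0974, 0.0044]), np.float64(0.0027))
[[331.88168105 242.38085671]]
```

View pics/w17.png

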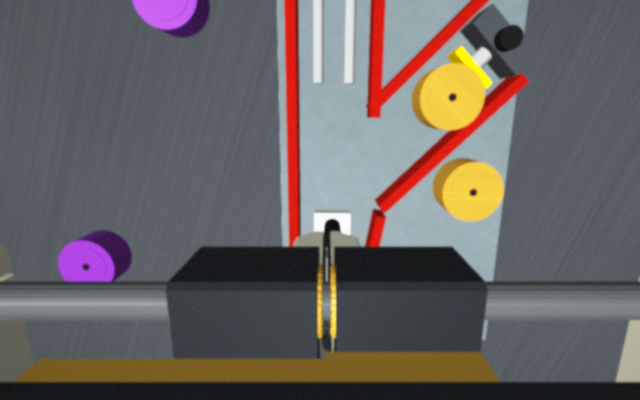

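Request:
carry_out:
  increments:
    - {"linear":[0,0.03,0.002],"yaw":0}
    - {"linear":[0,0.06,0.004],"yaw":0}
    - {"linear":[0,0.08,0.004],"yaw":0}
    - {"linear":[0,0.09,0.004],"yaw":0}
    - {"linear":[0,0.096,0.004],"yaw":0}

```text
t: 17.92
tool_pos: [0.5056, -0.0337, 0.0343]
orientation: [-1.356, 0.959, -0.945]
force: [0.5, -0.4, 0.5]
opening: 0.0006
```

Run:
```python
from sv import *
side("pics/s18.png")
im=robot.read_camera("wrist");cv2.imwrite("pics/w18.png",im)
```

```text
t 17.98 tcp [ 0.5054 -0.0338  0.0339] F [-19.5  -0.1  33.9] force [-0.55  1.01 -1.13] op 0.0002 q [-0.17  0.04  1.91  0.    1.2  -0.51]
[[ 0.338 -0.009  0.941]
 [-0.941  0.002  0.338]
 [-0.005 -1.    -0.007]]
```

View pics/s18.png

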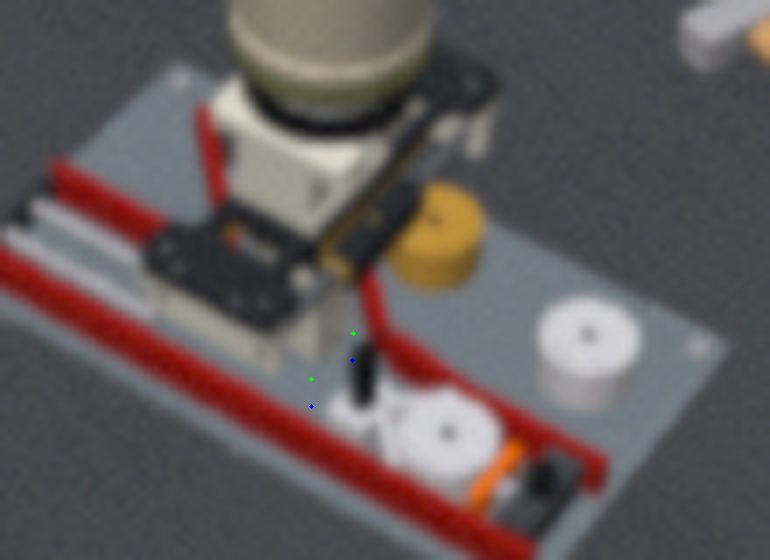

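View pics/w18.png

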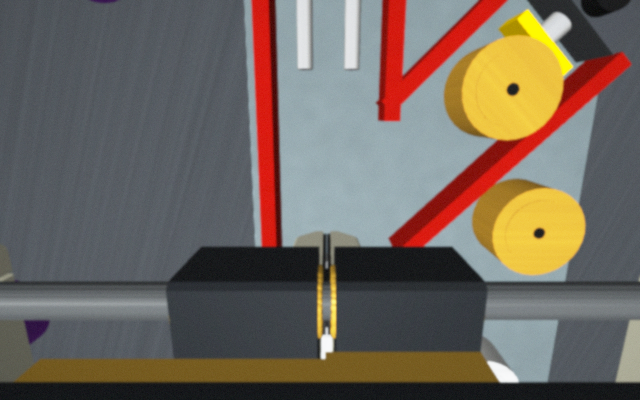

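Request:
carry_out:
  increments:
    - {"linear":[0.002,0,0],"yaw":0}
    - {"linear":[0.004,0,0],"yaw":0}
    - {"linear":[0.006,0,0],"yaw":0}
    - {"linear":[0.008,0,0],"yaw":0}
    - {"linear":[0.008,0,0],"yaw":0}

```text
t: 18.65
tool_pos: [0.5083, -0.0416, 0.0345]
orientation: [-1.356, 0.958, -0.945]
force: [0.2, -0.2, -0.3]
opening: 0.0002
```

Request:
carry_out:
  increments:
    - {"linear":[0.001,0,0],"yaw":0}
    - {"linear":[0.002,0,0],"yaw":0}

```text
t: 18.9
tool_pos: [0.509, -0.0435, 0.0344]
orientation: [-1.356, 0.958, -0.945]
force: [-0.0, 0.3, 0.1]
opening: 0.0008
```

Request:
carry_out:
  increments:
    - {"linear":[0.001,0,0],"yaw":0}
    - {"linear":[0.002,0,0],"yaw":0}

```text
t: 19.15
tool_pos: [0.5096, -0.0452, 0.0344]
orientation: [-1.356, 0.959, -0.945]
force: [-1.3, 0.8, 0.6]
opening: 0.0006
```

```bash
cat > ck.py <<'E'
from sv import *
fb=[]
for i in range(4):
    im=robot.read_camera("wrist");s=robot.read_state();fb.append(s['force']@u)
print('t',s['t'],toF(np.array(s['tool_pos'])),'Fu',np.round(fb,2),np.mean(fb))
side(sys.argv[1])
E
python3 ck.py pics/s19.png
```

```text
t 19.35 [-7.24612313e+00 -3.33569919e-03  3.44117567e+01] Fu [-1.64 -1.39 -1.5  -2.18] -1.6760787491591056
t 19.4 tcp [ 0.5096 -0.0453  0.0344] F [-7.2 -0.  34.4] force [0.32 1.23 1.11] op 0.0006 q [-0.19  0.06  1.89  0.    1.2  -0.53]
[[ 0.338 -0.008  0.941]
 [-0.941  0.002  0.338]
 [-0.005 -1.    -0.007]]
```

View pics/s19.png

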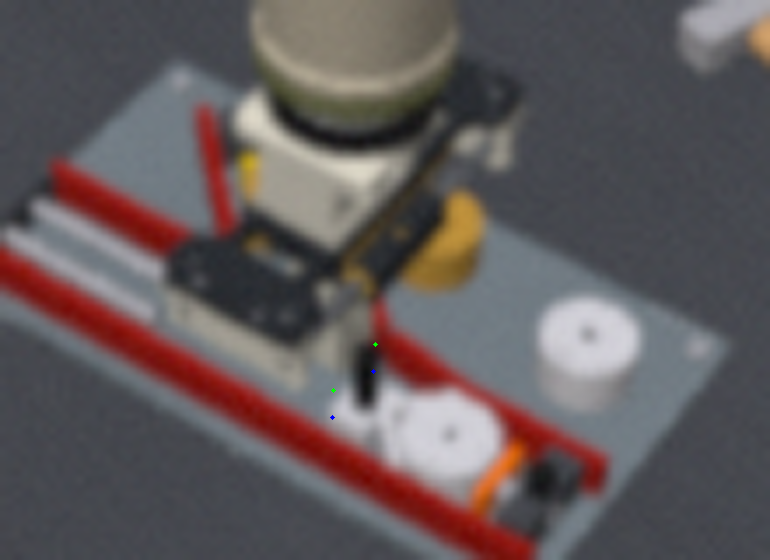

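Request:
carry_out:
  increments:
    - {"linear":[0.001,0,0],"yaw":0}
    - {"linear":[0.002,0,0],"yaw":0}
    - {"linear":[0.002,0,0],"yaw":0}

```text
t: 19.77
tool_pos: [0.5102, -0.0469, 0.0344]
orientation: [-1.356, 0.959, -0.945]
force: [-2.3, 4.3, 0.8]
opening: 0.0004
```

Request:
carry_out:
  increments:
    - {"linear":[0.001,0,0],"yaw":0}
    - {"linear":[0.0018,0,0],"yaw":0}
    - {"linear":[0.0018,0,0],"yaw":0}

```text
t: 20.15
tool_pos: [0.5107, -0.0482, 0.0344]
orientation: [-1.355, 0.959, -0.944]
force: [-2.1, 4.9, 2.3]
opening: 0.0002
```

```bash
python3 ck.py pics/s20.png
```

```text
t 20.35 [-4.17287792 -0.03745592 34.36953383] Fu [-6.15 -5.51 -6.43 -6.07] -6.041668928815504
t 20.4 tcp [ 0.5107 -0.0482  0.0344] F [-4.2 -0.  34.4] force [-1.84  5.3   2.72] op 0.0002 q [-0.2   0.06  1.89  0.    1.2  -0.54]
[[ 0.338 -0.009  0.941]
 [-0.941  0.003  0.338]
 [-0.006 -1.    -0.007]]
```

View pics/s20.png

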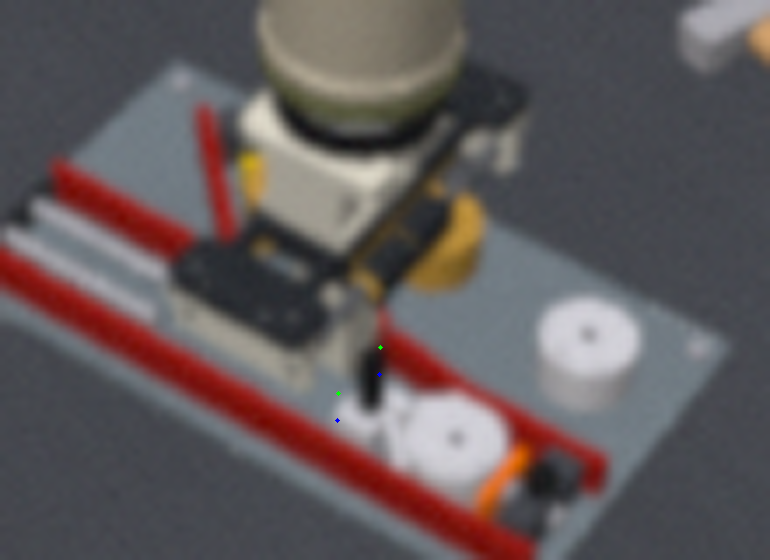

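Request:
carry_out:
  increments:
    - {"linear":[0.001,0,0],"yaw":0}
    - {"linear":[0.0022,0,0],"yaw":0}
    - {"linear":[0.0022,0,0],"yaw":0}

```text
t: 20.78
tool_pos: [0.5111, -0.0495, 0.0344]
orientation: [-1.355, 0.96, -0.943]
force: [-2.4, 7.7, 3.7]
opening: 0.0007
```

```bash
python3 ck.py pics/s21.png
```

```text
t 20.975 [-2.80030658e+00 -2.12556887e-02  3.43790850e+01] Fu [-6.74 -7.42 -7.89 -6.94] -7.246999131798025
t 21.02 tcp [ 0.5111 -0.0495  0.0343] F [-2.8 -0.1 34.3] force [-2.21  7.28  4.48] op 0.0005 q [-0.2   0.06  1.89  0.    1.2  -0.54]
[[ 0.338 -0.01   0.941]
 [-0.941  0.004  0.339]
 [-0.007 -1.    -0.008]]
```

View pics/s21.png

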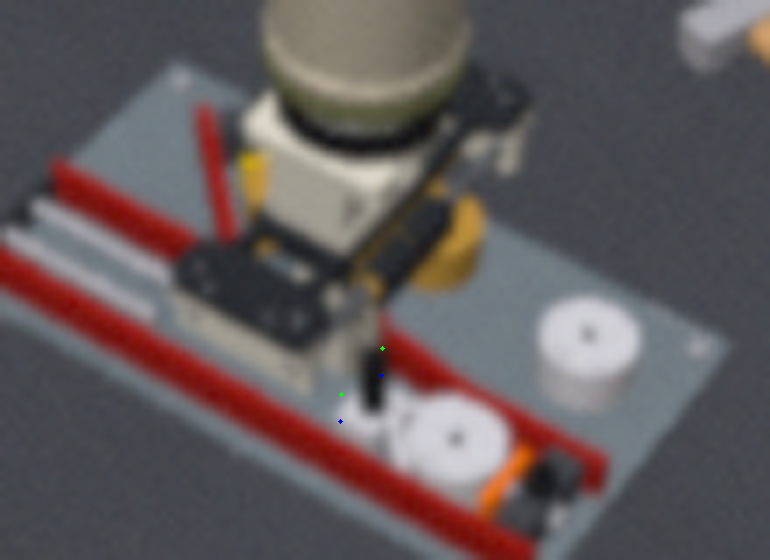

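```bash
cat > gauge.py <<'E'
import sys
from h import *
from plant import robot
ps=robot.camera_params("side")
a=cv2.imread("pics/s18.png")
def cen(im):
    # steel top centroid: bright pixels in the region
    g=im[380:500,395:530].astype(float);m=(g.min(2)>165)&(g.max(2)-g.min(2)<40)
    # orange
    o=im[430:540,440:560].astype(float);mo=(o[:,:,2]>170)&(o[:,:,0]<90)
    r=[]
    for mm,x,y in((m,395,380),(mo,440,430)):
        q=np.argwhere(mm).mean(0);r.append(np.array([q[1]+x,q[0]+y]))
    return r
A=cen(a)
for n in sys.argv[1:]:
    B=cen(cv2.imread(n))
    out=[]
    for i,z in((0,.036),(1,.022)):
        P=[back(ps,(280+(q[i][0]+.5)/7-.5,185+(q[i][1]+.5)/7-.5),z) for q in(A,B)]
        out.append(((P[1]-P[0])@u*1e3,(P[1]-P[0])@v*1e3))
    # template match
    t=a[395:475,405:500]; r=cv2.matchTemplate(cv2.imread(n),t,cv2.TM_CCOEFF_NORMED);_,m,_,l=cv2.minMaxLoc(r)
    P=[back(ps,(280+(450+d[0])/7,185+(433+d[1])/7),.036) for d in((0,0),(l[0]-405,l[1]-395))]
    print(n,np.round(out,2),'tm',round((P[1]-P[0])@u*1e3,2),round(m,3))
E
python3 gauge.py pics/s15.png pics/s19.png pics/s20.png pics/s21.png
```

```text
pics/s15.png [[ 0.   -0.01]
 [ 0.01 -0.04]] tm 0.0 0.999
pics/s19.png [[ 0.52 -0.13]
 [ 1.14 -0.05]] tm 1.08 0.993
pics/s20.png [[ 2.32 -0.46]
 [ 3.96 -0.42]] tm 3.63 0.991
pics/s21.png [[ 3.31 -0.78]
 [ 5.16 -0.56]] tm 5.03 0.994
```

Request:
carry_out:
  increments:
    - {"linear":[0.0005,0,0],"yaw":0}
    - {"linear":[0.001,0,0],"yaw":0}
    - {"linear":[0.001,0,0],"yaw":0}
    - {"linear":[0.001,0,0],"yaw":0}

```text
t: 21.52
tool_pos: [0.5111, -0.0495, 0.0344]
orientation: [-1.354, 0.961, -0.941]
force: [-2.3, 7.3, 4.9]
opening: 0.0005
```

```bash
python3 ck.py pics/s22.png; python3 gauge.py pics/s22.png
```

```text
t 21.725 [-2.79655107 -0.03488447 34.34990061] Fu [-8.63 -8.65 -7.37 -7.83] -8.120704276707974
t 21.77 tcp [ 0.5111 -0.0495  0.0344] F [-2.8 -0.  34.4] force [-2.78  7.65  4.08] op 0.0007 q [-0.2   0.06  1.88  0.    1.2  -0.55]
[[ 0.339 -0.01   0.941]
 [-0.941  0.006  0.339]
 [-0.009 -1.    -0.008]]
pics/s22.png [[ 3.29 -0.76]
 [ 5.29 -0.95]] tm 5.03 0.994
```

Request:
carry_out:
  increments:
    - {"linear":[0.0008,0,0],"yaw":0}
    - {"linear":[0.0016,0,0],"yaw":0}
    - {"linear":[0.002,0,0],"yaw":0}
    - {"linear":[0.002,0,0],"yaw":0}

```text
t: 22.28
tool_pos: [0.5114, -0.0503, 0.0344]
orientation: [-1.353, 0.962, -0.939]
force: [-4.5, 9.1, 5.3]
opening: 0.0004
```

```bash
python3 ck.py pics/s23.png; python3 gauge.py pics/s23.png
```

```text
t 22.475 [-2.01586866 -0.03624105 34.36708624] Fu [-9.96 -9.58 -8.89 -9.6 ] -9.506341223625334
t 22.52 tcp [ 0.5114 -0.0502  0.0344] F [-2.  -0.  34.4] force [-2.74  9.31  4.29] op 0.0003 q [-0.2   0.07  1.88  0.01  1.21 -0.55]
[[ 0.339 -0.011  0.941]
 [-0.941  0.008  0.339]
 [-0.011 -1.    -0.008]]
pics/s23.png [[ 3.74 -0.87]
 [ 6.06 -0.39]] tm 6.11 0.994
```

Request:
carry_out:
  increments:
    - {"linear":[-0.002,0,0],"yaw":0}
    - {"linear":[-0.004,0,0],"yaw":0}
    - {"linear":[-0.007,0,0],"yaw":0}
    - {"linear":[-0.012,0,0],"yaw":0}
    - {"linear":[-0.018,0,0],"yaw":0}

```text
t: 23.15
tool_pos: [0.5052, -0.0332, 0.0346]
orientation: [-1.354, 0.962, -0.94]
force: [0.1, -0.1, 0.0]
opening: 0.0003
```

Request:
carry_out:
  increments:
    - {"linear":[-0.002,-0.04,0],"yaw":0}
    - {"linear":[-0.004,-0.09,0],"yaw":0}
    - {"linear":[-0.03,-0.15,0],"yaw":0}
    - {"linear":[-0.06,-0.2,0],"yaw":0}
    - {"linear":[-0.06,-0.2,0],"yaw":0}

```text
t: 23.78
tool_pos: [0.4896, 0.0232, 0.241]
orientation: [-1.349, 0.953, -0.944]
force: [0.8, -0.6, -0.3]
opening: 0.0008
```

```bash
python3 - <<'E'
from h import *
from plant import robot
s=robot.read_state();st(s)
im=robot.read_camera("side");cv2.imwrite("pics/s24.png",cv2.resize(im[180:280,260:400],None,fx=5,fy=5,interpolation=cv2.INTER_CUBIC))
cv2.imwrite("pics/s24b.png",cv2.resize(im[185:265,280:390],None,fx=7,fy=7,interpolation=cv2.INTER_CUBIC))
ps=robot.camera_params("side")
E
python3 gauge.py pics/s24b.png
```

```text
t 23.77 tcp [0.4896 0.0232 0.241 ] F [-78.5   4.3 241. ] force [ 0.76 -0.59 -0.32] op 0.0008 q [-0.06 -0.18  1.73  0.01  1.59 -0.41]
[[ 0.341 -0.001  0.94 ]
 [-0.94   0.007  0.341]
 [-0.007 -1.     0.001]]
pics/s24b.png [[ 0.35 -0.08]
 [ 0.68 -0.18]] tm 0.38 0.996
```

View pics/s24.png

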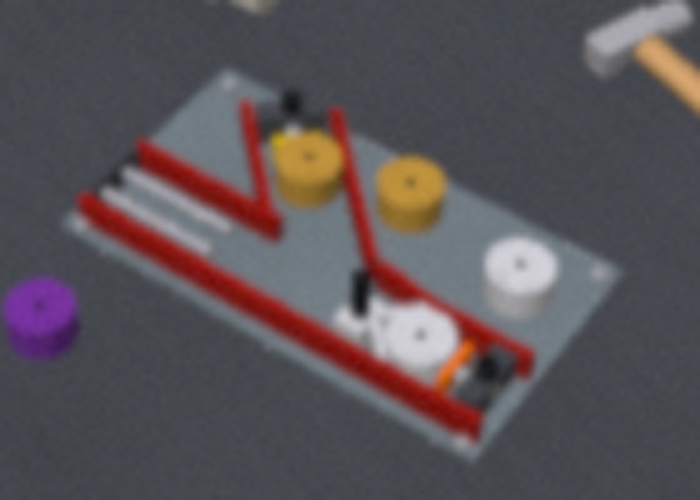

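Request:
carry_out:
  increments:
    - {"linear":[0,0,0],"yaw":0}
    - {"linear":[0,0,0],"yaw":0}
    - {"linear":[0,0,0],"yaw":0}

```text
t: 24.2
tool_pos: [0.4879, 0.0221, 0.2365]
orientation: [-1.352, 0.959, -0.941]
force: [-0.3, 0.3, 0.3]
opening: 0.0007
```

```bash
python3 -c "
from plant import robot
print(robot.read_state()['force']);print(robot.close_job())"
```

```text
[-0.3340042   0.32048872  0.33547099]
the job is handed in; nothing more can be done
None
```

I finished both steps and handed the job in at about 24 s of the 72 s. `close_job` gives no verdict, so everything below comes from my own checks.

- **Brass blank:** I pushed it up the bay with closed fingers. It pressed the buffer in by an estimated 5 to 5.5 mm and held it there for over 0.2 s, with readings averaging about 6.3 N. I then backed off, and the blank stayed in the bay at about (-96, 88) mm in the feeder's frame.
- **Steel blank:** it ran to the end stop by itself. I pushed the follower's post with about 9.5 N. The stop moved about 6 mm past its resting position, so I estimate 7 to 8.5 mm of its 12 mm, held for over 0.2 s.
- **After letting go:** the steel blank stayed against the stop, within about 0.5 mm of its earlier rest position near (54, 0) mm. That is the follower's own 1 to 2.5 mm of compression. The last picture shows both blanks flat and the spares where they were. The arm was clear and the force reading was near zero.

**Disagreements and limits:**
- **Fingertip height:** the fingertips stand about 12 mm behind the TCP, not 8 mm ahead of it as the text says. On the first approach they therefore skimmed above the brass blank with no force reading. I saw this in the side and wrist pictures, backed off and came in about 15 mm lower.
- **Refused move:** one move call was refused because it had no yaw value; nothing moved as a result.
- **Not measured directly:** the buffer and stop readings are inferred from force and pictures. I did not check the tray, green box and clamp again at the end, but the arm worked only over the feeder.

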